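# Cap the cleaned lenses and put the spare cap away

### The arm

A 6-joint arm with a two-finger parallel gripper is mounted at the origin on the work surface. World frame = base frame: x ahead of the robot, y to its left, z up, the work surface at z = 0. Lengths are in m, angles in rad, forces in N, time in s.
With the tool pointing down it reaches from about 0.275 to 0.825 m from the base axis. Payload 5.2 kg.
Tool frame: the origin (TCP) lies at the very end of the fingers, on their centre line; the grasp point (between the pads) lies 19 mm behind it; z points along the fingers, y is the direction in which the jaws open and shut (so a half turn about z gives the same grasp; the last joint's range is limited). The gripper opens to 93 mm and grips with 3 to 60 N. Pads are 15 mm wide; open, the fingers measure 128 mm over their backs; the gripper's body (75 mm by 188 mm) begins 65 mm behind the grasp point.
Start: joints at [0.954, 0.259, 1.535, -0, 1.348, -0.203], TCP at [0.221, 0.504, 0.219] pointing down, gripper open.
Joint ranges: [-3.14, 3.14], [-0.91, 2.08], [0.19, 2.58], [-1.22, 4.36], [0.22, 2.71], [-3.12, 3.12]. Speed limits (rad/s): [2.57, 2.57, 3.14, 3.14, 3.14, 3.14].

### API

Orientations are given as a unit quaternion [x, y, z, w].
In Python, from bench import * gives the robot as it stands.
- The arm moves only by the tool play_rows, never from a script. Its arguments are lists of equal length, an entry for each row: "travel": the shift along the tool's x, y, z in units of 30 mm (1.0 is 30 mm), a list of three; "dr": the turn, a rotation vector about the tool's x, y, z in degrees, a list of three; "claw": the closure in counts, from 0 (fully open) to 255 (shut). A call has 1 to 20 rows; each row is the pose to reach, as a shift and turn from the pose commanded when the call began, along the tool's axes at that moment; what a row does not reach only later rows make up. A row lasts 1/10 s, in which the tool goes at most 50 mm and 8.59 degrees, less where a joint would pass 70% of its speed; a pose out of reach is approached as far as the arm can. A call with a gripper value outside its range is refused whole. The fingers move at their own pace and stop on an object; "force" is the grip in N (left out, the last holds). Time passes only in rows, so rows that repeat a pose let the fingers close. It gives the time, the measured TCP pose, the force and the opening at its end, in the units of the state.
- get_state(): the state, without advancing time (a new reading comes with each control period).
- read_camera(name): name is "scene" or "top"; returns a dict with "pixels" (384x512x3 uint8, blue, green, red), "range_z" (384x512 float32, m along the optical axis (not along the pixel's ray), 0 where there is no reading), "fx", "fy", "cx", "cy" (pixels), "k1" (the pictures are not rectified: a ray, as slopes to the right and down, at radius r is drawn at 1 + k1 r^2 times it, then the intrinsics apply), "R" (3x3) and "t" (3): a world point X has camera coordinates R X + t. Camera axes: x right, y down, z forward; pixel columns grow to the right and rows downward; lengths in m; the calibration is good to about 2 mm. A picture is of the moment at which its call begins.
- finish_job(): hands the job in, once; it reports no verdict.
Trained networks look in a picture, given as the dict that the camera call returned (one of the last four; its "shot" number tells which), for a name from the list of things; names that differ only in an ending like _2 or _b are one class to them, and where a whole thing is asked for, a point or a joint stands for the part that bears it (a point fixed in the world has none). Each returns a list of dicts, best first, with "confidence" (0 to 1); they miss things now and then, are a little off and sometimes report something else, mostly with a low value. They report only what shows in the picture. A call takes as long as a camera call.
- search_frame(picture, label): "pixel" ([column, row] in pixels, amid what is visible of it).
- masks_of(picture, label): "region" (384x512 bool, what is visible of it) and "pixel" ([column, row] in pixels, amid what is visible of it).
The state is a dict: "t": time; "joint_pos": joint angles; "qd": joint speeds; "tau": joint torques, N m; "tool_pos": TCP position; "orientation": TCP orientation; "ft_force": force on the tool from outside, world axes, zero at the start; "ft_torque": the same for the moment, N m; "finger_gap": finger opening in m.
Only numpy, scipy, OpenCV 4.12 (cv2) and the standard library are available. Lean on these libraries where they do the work, as an engineer would, in place of code of your own. Each camera call takes 0.05 s, during which the arm holds its last target. There are 200 camera calls.

### The job

The lenses standing rear side up (three or four) have just been blown clean: give each one the screw-on rear cap of its own size. Set the cap on straight, turn it gently back (anticlockwise) until you feel the thread drop into place, then screw it forward (clockwise) until it is fully home. The largest cap fits none of them: put it flat, mouth down, in the grey spares tray; leave the step-up ring, filter, bracket and blower where they are.

Things in the scene. Friction and masses are not known exactly. Their poses are not given: they have to be found in the camera images.
- lens_44: short black camera lens, standing rear side up, clamped on a heavy steel plate (104 dia x 14), 1.6 kg in all, loose: a push over 8 N or turning over 0.3 N m may shift it; barrel 70 dia up to z 40, then a steel neck 24 dia up to z 68 (top edge chamfered 2.5) with screw ribs standing out to 34 dia. Takes the 44 mm cap. Origin: centre of the underside, z up. None if absent
- ribs_44 (a point): on the screw axis of lens_44, level with its flat rib tops (62 above the lens's underside). A cap set on at a chance angle rests here with its underside (or 3 higher, on stops that block turning it clockwise). Turned anticlockwise by 0 to 105 degrees its 3 lugs meet the 3 gaps (17 degrees of play; where is not told) and it can drop 10; there it turns back no further
- lens_50: short black camera lens, standing rear side up, clamped on a heavy steel plate (104 dia x 14), 1.6 kg in all, loose: a push over 8 N or turning over 0.3 N m may shift it; barrel 70 dia up to z 40, then a steel neck 30 dia up to z 68 (top edge chamfered 2.5) with screw ribs standing out to 40 dia. Takes the 50 mm cap. Origin: centre of the underside, z up. None if absent
- ribs_50 (a point): on the screw axis of lens_50, level with its flat rib tops (62 above the lens's underside). From the dropped place (cap underside 10 below this point) 65 to 85 degrees clockwise bring the cap down 5 more, under the ribs, to a hard stop: fully home, underside 15 below this point. Own weight or a push under 8 N is enough
- lens_56: short black camera lens, standing rear side up, clamped on a heavy steel plate (104 dia x 14), 1.6 kg in all, loose: a push over 8 N or turning over 0.3 N m may shift it; barrel 70 dia up to z 40, then a steel neck 36 dia up to z 68 (top edge chamfered 2.5) with screw ribs standing out to 46 dia. Takes the 56 mm cap. Origin: centre of the underside, z up. None if absent
- ribs_56 (a point): on the screw axis of lens_56, level with its flat rib tops (62 above the lens's underside). The threads are alike: read at ribs_44 how they start, at ribs_50 how they tighten
- lens_62: short black camera lens, standing rear side up, clamped on a heavy steel plate (104 dia x 14), 1.6 kg in all, loose: a push over 8 N or turning over 0.3 N m may shift it; barrel 70 dia up to z 40, then a steel neck 42 dia up to z 68 (top edge chamfered 2.5) with screw ribs standing out to 52 dia. Takes the 62 mm cap. Origin: centre of the underside, z up. None if absent
- ribs_62 (a point): on the screw axis of lens_62, level with its flat rib tops (62 above the lens's underside). The threads are alike: read at ribs_44 how they start, at ribs_50 how they tighten
- cap_44: black plastic screw-on lens cap, 44 outer diameter, 34 tall, lying mouth down, loose, about 30 g; plain round side, grip across the diameter, 20 to 30 N; 3 inward lugs 5 high at the lower edge clear the neck by 1.2. Origin: centre of the underside, z up. Fits lens_44 only
- cap_50: black plastic screw-on lens cap, 50 outer diameter, 34 tall, lying mouth down, loose, about 36 g; plain round side, grip across the diameter, 20 to 30 N; 3 inward lugs 5 high at the lower edge clear the neck by 1.2. Origin: centre of the underside, z up. Fits lens_50 only
- cap_56: black plastic screw-on lens cap, 56 outer diameter, 34 tall, lying mouth down, loose, about 43 g; plain round side, grip across the diameter, 20 to 30 N; 3 inward lugs 5 high at the lower edge clear the neck by 1.2. Origin: centre of the underside, z up. Fits lens_56 only
- cap_62: black plastic screw-on lens cap, 62 outer diameter, 34 tall, lying mouth down, loose, about 50 g; plain round side, grip across the diameter, 20 to 30 N; 3 inward lugs 5 high at the lower edge clear the neck by 1.2. Origin: centre of the underside, z up. Fits lens_62 only
- cap_68: black plastic screw-on lens cap, 68 outer diameter, 34 tall, lying mouth down, loose, about 58 g; plain round side, grip across the diameter, 20 to 30 N; 3 inward lugs 5 high at the lower edge clear the neck by 1.2. Origin: centre of the underside, z up. Fits no lens here
- step_ring: steel step-up ring, 64 dia x 8, lying flat beyond the lenses; leave alone. Origin: centre of the underside
- nd_filter: glass ND filter in a rigid sleeve, 110 x 110 x 7, lying flat; leave alone. Origin: centre of the underside
- bracket: white plastic filter holder bracket, 70 x 100 x 30; leave alone. Origin: centre of the underside
- blower: blue blower bulb standing on its foot, 66 dia x 115 tall; leave alone. Origin: centre of the underside
- tray: shallow open grey plastic spares tray, fixed, outside 140 x 140 x 22, walls 4, floor 4 thick (inside 132 x 132), empty; its sides lie along its x and y axes. Origin: centre of the underside

How it is judged:
By the outcome, as a careful person would: the job done as asked, in the order asked, and still so for the second after the job is handed in, with the robot touching nothing.
Of lens_44, lens_50, lens_56, lens_62 only 3 to 4 are there at a start; the rules pass over those that are not, and their reading is None.
At some moment in a run one of cap_44, cap_50, cap_56, cap_62, cap_68 may be knocked a few centimetres aside while the robot is not near it.
It also fails if it takes over 210 s, if anything falls off the work surface, if the arm or the gripper's body presses on something with over 40 N, if the wrist force passes 120 N, or if a joint passes its speed limit or range.

## Working session

There is one attempt and no reset: what is moved stays moved. The work goes in short steps, Python scripts to look and compute and a tool call to move; the robot and the scene stay as the last step left them, time stands still between calls to the robot, and variables do not carry over. Pictures are saved under pics/ and viewed, about 12 in all and at most 16, crops included, and the job is handed in when it is done.

Besides the shell and the picture viewer there is one more tool, called after "Request:" as name(argument=value, ...), one argument or row to a line, values as JSON. play_rows: Moves the arm, as the interface text tells. Its arguments: {"type":"object","properties":{"travel":{"type":"array"},"dr":{"type":"array"},"claw":{"type":"array"},"force":{"type":"number"}},"required":["travel","dr","claw"]}

```bash
mkdir -p pics
cat > h.py <<'E'
import numpy as np, cv2
from bench import *
from scipy.spatial.transform import Rotation as Ro
def world(p):
    z=p["range_z"]; v,u=np.mgrid[0:384,0:512].astype(float)
    K=np.array([[p["fx"],0,p["cx"]],[0,p["fy"],p["cy"]],[0,0,1]])
    n=cv2.undistortPoints(np.stack([u.ravel(),v.ravel()],1)[:,None],K,np.array([p["k1"],0,0,0,0.]))[:,0].reshape(384,512,2)
    c=np.dstack([n[...,0]*z,n[...,1]*z,z])
    return (c-np.array(p["t"]))@np.array(p["R"])   # R^T(c-t)
def circ(xy):
    A=np.c_[2*xy,np.ones(len(xy))]; s=np.linalg.lstsq(A,(xy**2).sum(1),rcond=None)[0]
    return s[:2],np.sqrt(s[2]+s[:2]@s[:2])
E
python3 - <<'E'
from h import *
s=get_state(); print(s)
for n in("scene","top"):
    p=read_camera(n); cv2.imwrite(f"pics/{n}0.png",p["pixels"]); W=world(p)
    print(n,p["fx"],p["k1"],-np.array(p["R"]).T@p["t"])
    for l in ["lens_44","lens_50","lens_56","lens_62","cap_44","cap_50","cap_56","cap_62","cap_68","tray","step_ring","nd_filter","bracket","blower"]:
        for d in masks_of(p,l)[:2]:
            m=d["region"]&(p["range_z"]>0); q=W[m]
            if len(q)==0: print(l,"empty"); continue
            zt=np.percentile(q[:,2],95); top=q[q[:,2]>zt-.006]
            c,r=cv2.minEnclosingCircle(top[:,:2].astype(np.float32))
            print(l,round(d["confidence"],2),np.round(d["pixel"]),"ztop",round(zt,4),"med",np.round(np.median(top,0),4),"encl",np.round(c,4),round(r*2,4),len(top))
E
```

```text
{'t': 0.0, 'joint_pos': array([ 9.54188653e-01,  2.59341476e-01,  1.53605319e+00,  3.20687095e-06,
        1.34797759e+00, -2.02824865e-01]), 'qd': array([ 0.00046922,  0.00176152,  0.00097015, -0.0014653 ,  0.00064915,
        0.00119555]), 'tau': array([ 1.34296850e-03, -4.37301528e+01, -2.84006953e+01,  7.22292974e-02,
        4.13475931e-02, -1.32620480e-04]), 'tool_pos': array([0.22082097, 0.50314965, 0.21783051]), 'orientation': array([ 2.05418862e-01,  9.78673745e-01, -8.15533690e-04, -3.55885881e-04]), 'ft_force': array([-0.31861545,  0.16571996,  0.68375735]), 'ft_torque': array([ 0.03361425,  0.06448233, -0.02065263]), 'finger_gap': 0.09280849667488346}
scene 361.38489418469703 0.028227507475404843 [ 1.04891763 -0.35048571  0.73536623]
lens_44 0.93 [312. 220.] ztop 0.0696 med [0.6428 0.1029 0.069 ] encl [0.6437 0.1033] 0.045 146
lens_44 0.82 [178. 280.] ztop 0.0707 med [ 0.6275 -0.259   0.0699] encl [ 0.6267 -0.2574] 0.0534 286
lens_50 0.93 [312. 220.] ztop 0.0696 med [0.6428 0.1029 0.069 ] encl [0.6437 0.1033] 0.045 146
lens_50 0.82 [178. 280.] ztop 0.0707 med [ 0.6275 -0.
[... 3666 characters left out ...]
517 0.1633] 0.0525 133
cap_68 0.78 [159. 210.] ztop 0.039 med [0.4636 0.2861 0.0353] encl [0.4657 0.2861] 0.0483 110
tray 0.64 [109. 199.] ztop 0.0216 med [0.5128 0.4761 0.0208] encl [0.5116 0.4711] 0.1915 243
tray 0.45 [218. 165.] ztop 0.0682 med [0.6406 0.1078 0.0668] encl [0.6408 0.1072] 0.0459 110
nd_filter 0.65 [157. 261.] ztop 0.0123 med [0.2977 0.2951 0.0086] encl [0.2978 0.2908] 0.1453 635
nd_filter 0.5 [325. 170.] ztop 0.0698 med [ 0.6264 -0.2552  0.0682] encl [ 0.6249 -0.2546] 0.0508 118
bracket 0.78 [340. 265.] ztop 0.0322 med [ 0.3004 -0.2481  0.03  ] encl [ 0.2996 -0.2813] 0.1187 179
blower 0.85 [394. 194.] ztop 0.0955 med [ 0.5351 -0.456   0.1069] encl [ 0.536 -0.457] 0.0098 17
```

```bash
cat > look.py <<'E'
from h import *
def run(names=("scene","top"),labels=("lens_44","cap_44"),save=None):
    for n in names:
        p=read_camera(n); W=world(p)
        if save: cv2.imwrite(f"pics/{n}{save}.png",p["pixels"])
        for l in labels:
            for d in masks_of(p,l):
                if d["confidence"]<.3: continue
                m=d["region"]&(p["range_z"]>0); q=W[m]
                if len(q)<10: continue
                zs=.068 if l[0]=="l" else .034
                zt=np.percentile(q[:,2],90)
                top=q[abs(q[:,2]-zt)<.005]
                px=p["range_z"][m].mean()/p["fx"]
                c,r=cv2.minEnclosingCircle(top[:,:2].astype(np.float32))
                # pixel area -> equal-area diameter of top face, projected to horizontal
                view=np.median(top,0)+np.array(p["R"]).T@p["t"]; cosv=abs(view[2])/np.linalg.norm(view)
                A=len(top)*(np.linalg.norm(view)/p["fx"])**2/cosv*1
                print(n,l,round(d["confidence"],2),np.round(d["pixel"]),"zt %.4f"%zt,"mean",np.round(top.mean(0)[:2],4),"encl",np.round(c,4),"%.4f"%(2*r),"Adia %.4f"%(2*np.sqrt(A/np.pi)),len(top))
if __name__=="__main__": run()
E
python3 look.py
python3 -c "
import cv2,numpy as np
a=cv2.imread('pics/scene0.png')[100:384,40:440];cv2.imwrite('pics/a.png',cv2.resize(a,None,fx=2,fy=2))
a=cv2.imread('pics/top0.png')[120:320,80:420];cv2.imwrite('pics/b.png',cv2.resize(a,None,fx=2.3,fy=2.3))"
```

```text
scene lens_44 0.81 [182. 282.] zt 0.0695 mean [ 0.6273 -0.2597] encl [ 0.6252 -0.2583] 0.0517 Adia 0.0462 293
scene lens_44 0.63 [357. 194.] zt 0.0533 mean [0.6562 0.2462] encl [0.6508 0.2519] 0.0325 Adia 0.0243 43
scene lens_44 0.57 [312. 221.] zt 0.0664 mean [0.6425 0.1027] encl [0.6398 0.1062] 0.0469 Adia 0.0427 170
scene cap_44 0.89 [237. 184.] zt 0.0369 mean [0.4286 0.0009] encl [0.4268 0.002 ] 0.0704 Adia 0.0686 339
scene cap_44 0.75 [127. 238.] zt 0.0372 mean [ 0.4648 -0.3198] encl [ 0.4631 -0.32  ] 0.0445 Adia 0.0489 226
scene cap_44 0.67 [288. 168.] zt 0.0366 mean [0.4539 0.162 ] encl [0.4528 0.1627] 0.0566 Adia 0.0581 208
scene cap_44 0.63 [195. 210.] zt 0.0370 mean [ 0.4475 -0.1436] encl [ 0.4455 -0.143 ] 0.0640 Adia 0.0637 345
scene cap_44 0.57 [324. 155.] zt 0.0367 mean [0.4672 0.284 ] encl [0.4657 0.2844] 0.0509 Adia 0.0527 146
top lens_44 0.94 [172. 159.] zt 0.0523 mean [0.6496 0.2511] encl [0.6563 0.2505] 0.0482 Adia 0.0173 20
top lens_44 0.68 [322. 168.] zt 0.0672 mean [ 0.6257 -0.2543] encl [ 0.6257 -0.2549] 0.0513 Adia 0.0422 123
top lens_44 0.64 [217. 164.] zt 0.0655 mean [0.6408 0.1075] encl [0.6407 0.108 ] 0.0468 Adia 0.0359 91
top cap_44 0.71 [199. 216.] zt 0.0381 mean [0.4501 0.164 ] encl [0.4506 0.1631] 0.0501 Adia 0.0401 116
top cap_44 0.69 [348. 215.] zt 0.0377 mean [ 0.4653 -0.3156] encl [ 0.4648 -0.3152] 0.0439 Adia 0.0373 96
top cap_44 0.65 [248. 226.] zt 0.0377 mean [0.4271 0.0028] encl [0.4271 0.0033] 0.0669 Adia 0.0536 213
top cap_44 0.63 [160. 211.] zt 0.0379 mean [0.468  0.2871] encl [0.4664 0.2871] 0.0481 Adia 0.0416 120
top cap_44 0.56 [290. 218.] zt 0.0376 mean [ 0.4455 -0.1412] encl [ 0.4463 -0.1414] 0.0608 Adia 0.0502 184
```

View pics/a.png

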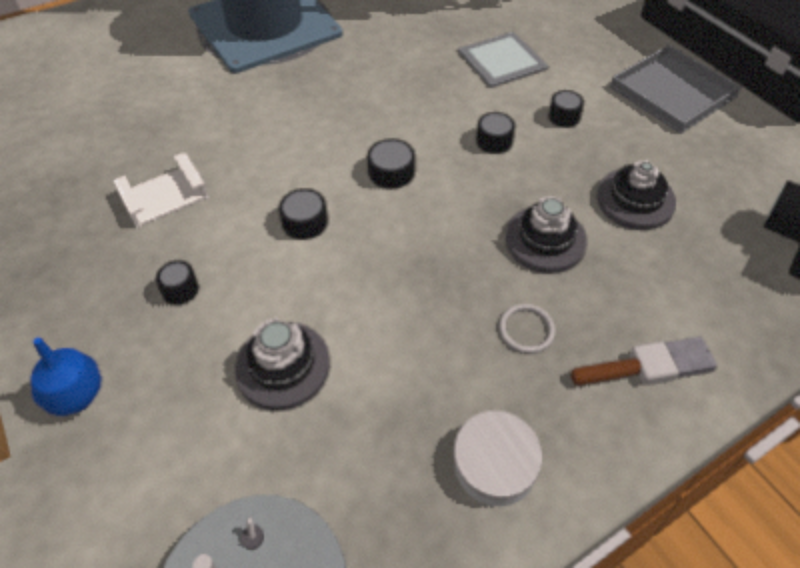

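View pics/b.png

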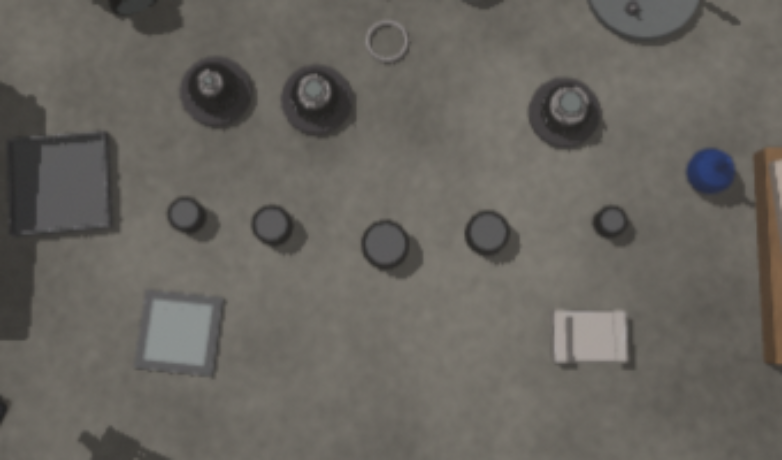

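```bash
cat > go.py <<'E'
import sys
from h import *
# usage: go.py x y z yaw(of tool y, deg)
s=get_state(); x,y,z,yaw=map(float,sys.argv[1:5])
R=Ro.from_quat(s["orientation"]); M=R.as_matrix()
cur=np.degrees(np.arctan2(M[1,1],M[0,1]))
d=M.T@(np.array([x,y,z])-s["tool_pos"])/.03
ty=np.radians(yaw); T=np.array([[np.sin(ty),np.cos(ty),0],[-np.cos(ty),np.sin(ty),0],[0,0,-1]])
if np.linalg.det(T)<0 : T[:,0]*=-1
rv=(R.inv()*Ro.from_matrix(T)).as_rotvec(degrees=True)
print("travel",np.round(d,3),"dr",np.round(rv,2),"yaw now %.1f q6 %.2f"%(cur,s["joint_pos"][5]),"t",round(s["t"],2),"gap",round(s["finger_gap"],4),"F",np.round(s["ft_force"],2),"tcp",np.round(s["tool_pos"],4))
E
python3 go.py .452 .1633 .10 90
```

```text
travel [-11.608  -7.291   3.954] dr [ -0.    -0.   -23.71] yaw now 66.3 q6 -0.20 t 1.8 gap 0.0931 F [ 0.17 -0.75  0.58] tcp [0.2211 0.5036 0.2186]
```

Request:
play_rows(
  travel=[
    [-11.6,-7.29,3.95],
    [-11.6,-7.29,3.95],
    [-11.6,-7.29,3.95],
    [-11.6,-7.29,3.95],
    [-11.6,-7.29,3.95],
    [-11.6,-7.29,3.95],
    [-11.6,-7.29,3.95],
    [-11.6,-7.29,3.95],
    [-11.6,-7.29,3.95],
    [-11.6,-7.29,3.95],
    [-11.6,-7.29,3.95],
    [-11.6,-7.29,3.95],
    [-11.6,-7.29,3.95],
    [-11.6,-7.29,3.95],
  ],
  dr=[
    [0,0,-23.7],
    [0,0,-23.7],
    [0,0,-23.7],
    [0,0,-23.7],
    [0,0,-23.7],
    [0,0,-23.7],
    [0,0,-23.7],
    [0,0,-23.7],
    [0,0,-23.7],
    [0,0,-23.7],
    [0,0,-23.7],
    [0,0,-23.7],
    [0,0,-23.7],
    [0,0,-23.7],
  ],
  claw=[0,0,0,0,0,0,0,0,0,0,0,0,0,0],
  force=20,
)

```text
t: 3.2
tool_pos: [0.4514, 0.1645, 0.1006]
orientation: [-0.001, 1.0, 0.0, 0.0]
ft_force: [-0.1, -0.4, -0.2]
finger_gap: 0.0932
```

```bash
python3 go.py .452 .1633 .005 90
```

```text
travel [-0.018 -0.041  3.186] dr [0.01 0.04 0.11] yaw now 90.1 q6 -1.46 t 3.2 gap 0.0932 F [-0.13 -0.38 -0.22] tcp [0.4514 0.1645 0.1006]
```

Request:
play_rows(
  travel=[
    [-0.02,-0.04,1.6],
    [-0.02,-0.04,3.18],
    [-0.02,-0.04,3.18],
    [-0.02,-0.04,3.18],
    [-0.02,-0.04,3.18],
    [-0.02,-0.04,3.18],
    [-0.02,-0.04,3.18],
    [-0.02,-0.04,3.18],
    [-0.02,-0.04,3.18],
    [-0.02,-0.04,3.18],
    [-0.02,-0.04,3.18],
    [-0.02,-0.04,3.18],
    [-0.02,-0.04,3.18],
  ],
  dr=[
    [0,0,0],
    [0,0,0],
    [0,0,0],
    [0,0,0],
    [0,0,0],
    [0,0,0],
    [0,0,0],
    [0,0,0],
    [0,0,0],
    [0,0,0],
    [0,0,0],
    [0,0,0],
    [0,0,0],
  ],
  claw=[0,0,0,0,255,255,255,255,255,255,255,255,255],
  force=20,
)

```text
t: 4.5
tool_pos: [0.4525, 0.1623, 0.005]
orientation: [0.0, 1.0, 0.0, 0.0]
ft_force: [-1.1, 0.1, 4.9]
finger_gap: 0.0555
```

Request:
play_rows(
  travel=[
    [0,0,0],
    [0,0,0],
    [0,0,0],
    [0,0,0],
    [0,0,0],
    [0,0,0],
    [0,0,0],
    [0,0,0],
    [0,0,0],
    [0,0,0],
    [0,0,0],
    [0,0,0],
    [0,0,0],
    [0,0,0],
    [0,0,0],
    [0,0,0],
    [0,0,0],
    [0,0,0],
    [0,0,0],
    [0,0,0],
  ],
  dr=[
    [0,0,0],
    [0,0,0],
    [0,0,0],
    [0,0,90],
    [0,0,90],
    [0,0,90],
    [0,0,90],
    [0,0,90],
    [0,0,90],
    [0,0,90],
    [0,0,90],
    [0,0,90],
    [0,0,90],
    [0,0,90],
    [0,0,90],
    [0,0,90],
    [0,0,90],
    [0,0,90],
    [0,0,90],
    [0,0,90],
  ],
  claw=[0,0,0,0,0,0,0,0,0,0,0,0,0,255,255,255,255,255,255,255],
  force=25,
)

```text
t: 6.5
tool_pos: [0.4524, 0.1622, 0.0047]
orientation: [0.707, 0.707, -0.0, -0.0]
ft_force: [-0.1, -0.5, -0.7]
finger_gap: 0.0558
```

```bash
python3 go.py .6415 .106 .14 0
python3 - <<'E'
from h import *
a=[get_state()["tool_pos"] for _ in range(3)]; print(a)
E
```

```text
travel [-1.875  6.303 -4.51 ] dr [-0.    0.    0.01] yaw now 0.0 q6 0.11 t 6.5 gap 0.0558 F [-0.1  -0.46 -0.72] tcp [0.4524 0.1622 0.0047]
[array([0.45238008, 0.1622224 , 0.00471983]), array([0.45238008, 0.1622224 , 0.00471983]), array([0.45238008, 0.1622224 , 0.00471983])]
```

```bash
cat > fit.py <<'E'
from h import *
from scipy.optimize import least_squares
def prof(kind,D):
    if kind=="cap": return np.array([(0,34),(D/2,34),(D/2,0),(75,0)])/1e3
    n=(D-20)/2; r=(D-10)/2
    return np.array([(0,68),(n-2.5,68),(n,65.5),(n,62),(r,62),(r,50),(n,47),(n,40),(35,40),(35,14),(52,14),(52,0),(75,0)])/1e3
def dist(rz,P):
    a,b=P[:-1],P[1:]; ab=b-a
    t=np.clip(((rz[:,None]-a)*ab).sum(2)/(ab**2).sum(1),0,1)
    return np.linalg.norm(rz[:,None]-a-t[...,None]*ab,axis=2).min(1)
def fit(pts,kind,D,c0):
    P=prof(kind,D); q=pts[(np.hypot(*(pts[:,:2]-c0).T)<.07)&(pts[:,2]<.085)]
    f=lambda v: dist(np.c_[np.hypot(q[:,0]-v[0],q[:,1]-v[1]),q[:,2]-v[2]],P)
    s=least_squares(f,[*c0,0],loss="soft_l1",f_scale=.003,x_scale=.01,diff_step=1e-4)
    return s.x,1e3*f(s.x).mean(),len(q)
def clouds(n=2):
    o={}
    for cam in("top","scene"):
        o[cam]=[]
        for _ in range(n):
            p=read_camera(cam); o[cam].append(world(p)[p["range_z"]>0])
    return {k:np.concatenate(v) for k,v in o.items()}
E
python3 - <<'E'
from fit import *
C=clouds()
L={"lens":[(44,(.652,.251)),(56,(.6415,.106)),(62,(.626,-.256))],"cap":[(44,(.465,-.317)),(50,(.467,.286)),(62,(.446,-.142)),(68,(.427,.0025))]}
for k in L:
  for D,c in L[k]:
    for cam in C:
      for d in ((D-6,D,D+6) if k=="lens" else (D,)):
        v,e,n=fit(C[cam],k,d,np.array(c)); print(k,D,"as",d,cam,np.round(v,4),"res %.2fmm"%e,n)
E
```

```text
lens 44 as 38 top [6.511e-01 2.555e-01 1.000e-04] res 2.36mm 2601
lens 44 as 44 top [ 0.6512  0.2556 -0.    ] res 2.34mm 2601
lens 44 as 50 top [ 0.6512  0.2564 -0.    ] res 2.38mm 2601
lens 44 as 38 scene [0.6495 0.2542 0.0012] res 1.08mm 3233
lens 44 as 44 scene [0.6494 0.2545 0.0012] res 1.03mm 3233
lens 44 as 50 scene [0.6492 0.2547 0.0012] res 1.09mm 3233
lens 56 as 50 top [0.641  0.1078 0.    ] res 2.34mm 2602
lens 56 as 56 top [ 6.414e-01  1.078e-01 -1.000e-04] res 2.29mm 2602
lens 56 as 62 top [ 6.413e-01  1.082e-01 -1.000e-04] res 2.36mm 2602
lens 56 as 50 scene [0.6398 0.1064 0.0014] res 1.10mm 3677
lens 56 as 56 scene [0.6395 0.1067 0.0013] res 1.01mm 3677
lens 56 as 62 scene [0.6392 0.107  0.0013] res 1.09mm 3677
lens 62 as 56 top [ 0.6262 -0.2552 -0.    ] res 2.30mm 2616
lens 62 as 62 top [ 6.265e-01 -2.554e-01 -1.000e-04] res 2.26mm 2616
lens 62 as 68 top [ 6.265e-01 -2.560e-01 -2.000e-04] res 2.33mm 2616
lens 62 as 56 scene [ 0.6254 -0.2587  0.001 ] res 1.21mm 5588
lens 62 as 62 scene [ 0.6251 -0.2585  0.001 ] res 1.13mm 5588
lens 62 as 68 scene [ 0.6247 -0.2585  0.001 ] res 1.21mm 5588
cap 44 as 44 top [ 4.653e-01 -3.163e-01 -4.000e-04] res 2.60mm 2772
cap 44 as 44 scene [ 0.4624 -0.3191  0.0014] res 1.11mm 4374
cap 50 as 50 top [ 4.558e-01  2.990e-01 -3.000e-04] res 2.65mm 886
cap 50 as 50 scene [0.4644 0.2866 0.0013] res 1.10mm 1507
cap 62 as 62 top [ 4.467e-01 -1.404e-01 -3.000e-04] res 2.53mm 2774
cap 62 as 62 scene [ 0.4449 -0.1425  0.0015] res 1.01mm 3360
cap 68 as 68 top [ 4.271e-01  3.600e-03 -2.000e-04] res 2.55mm 2778
cap 68 as 68 scene [0.4257 0.0023 0.0015] res 1.00mm 2760
```

Request:
play_rows(
  travel=[
    [0,0,-1.5],
    [0,0,-3.0],
    [0,0,-4.0],
    [-1.867,6.297,-4.0],
    [-1.867,6.297,-4.0],
    [-1.867,6.297,-4.0],
    [-1.867,6.297,-4.0],
    [-1.867,6.297,-4.0],
    [-1.867,6.297,-4.0],
    [-1.867,6.297,-2.61],
    [-1.867,6.297,-2.61],
    [-1.867,6.297,-2.61],
    [-1.867,6.297,-2.61],
    [-1.867,6.297,-2.61],
  ],
  dr=[
    [0,0,0],
    [0,0,0],
    [0,0,0],
    [0,0,0],
    [0,0,0],
    [0,0,0],
    [0,0,0],
    [0,0,0],
    [0,0,0],
    [0,0,0],
    [0,0,0],
    [0,0,0],
    [0,0,0],
    [0,0,0],
  ],
  claw=[255,255,255,255,255,255,255,255,255,255,255,255,255,255],
)

```text
t: 8.1
tool_pos: [0.6421, 0.1065, 0.0852]
orientation: [0.707, 0.707, 0.001, 0.001]
ft_force: [-1.0, 0.1, 0.1]
finger_gap: 0.0562
```

```bash
python3 go.py .6413 .1062 .0730 0
```

```text
travel [-0.01  -0.029  0.405] dr [0.17 0.   0.02] yaw now 0.0 q6 -0.01 t 8.1 gap 0.0562 F [-0.97  0.11  0.1 ] tcp [0.6421 0.1065 0.0852]
```

Request:
play_rows(
  travel=[
    [0,0,0.15],
    [0,0,0.3],
    [0,0,0.4],
    [0,0,0.45],
    [0,0,0.5],
    [0,0,0.5],
    [0,0,0.5],
  ],
  dr=[
    [0,0,0],
    [0,0,0],
    [0,0,0],
    [0,0,0],
    [0,0,0],
    [0,0,0],
    [0,0,0],
  ],
  claw=[255,255,255,255,255,255,255],
)

```text
t: 8.8
tool_pos: [0.6414, 0.1062, 0.068]
orientation: [0.707, 0.707, -0.0, -0.0]
ft_force: [0.0, -0.3, -0.2]
finger_gap: 0.0561
```

Request:
play_rows(
  travel=[
    [0,0,0.05],
    [0,0,0.08],
    [0,0,0.08],
    [0,0,0.08],
  ],
  dr=[
    [0,0,0],
    [0,0,0],
    [0,0,0],
    [0,0,0],
  ],
  claw=[255,255,255,255],
)

```text
t: 9.2
tool_pos: [0.6416, 0.1062, 0.0667]
orientation: [0.707, 0.707, 0.0, 0.0]
ft_force: [-1.6, -0.9, 6.4]
finger_gap: 0.0557
```

Request:
play_rows(
  travel=[
    [0,0,0],
    [0,0,0],
    [0,0,0.02],
    [0,0,0.035],
    [0,0,0.05],
    [0,0,0.065],
    [0,0,0.08],
    [0,0,0.095],
    [0,0,0.11],
    [0,0,0.125],
    [0,0,0.14],
    [0,0,0.155],
    [0,0,0.17],
    [0,0,0.185],
    [0,0,0.2],
    [0,0,0.215],
    [0,0,0.23],
    [0,0,0.25],
  ],
  dr=[
    [0,0,0],
    [0,0,0],
    [0,0,-8],
    [0,0,-16],
    [0,0,-24],
    [0,0,-32],
    [0,0,-40],
    [0,0,-48],
    [0,0,-56],
    [0,0,-64],
    [0,0,-72],
    [0,0,-80],
    [0,0,-88],
    [0,0,-96],
    [0,0,-104],
    [0,0,-112],
    [0,0,-112],
    [0,0,-112],
  ],
  claw=[255,255,255,255,255,255,255,255,255,255,255,255,255,255,255,255,255,255],
  force=7,
)

```text
t: 11.0
tool_pos: [0.6418, 0.1068, 0.0584]
orientation: [-0.189, 0.982, 0.0, 0.001]
ft_force: [-0.2, 3.3, 2.0]
finger_gap: 0.0569
```

```bash
python3 go.py .6413 .1062 .06 0
python3 - <<'E'
from h import *
print(get_state()["ft_torque"])
p=read_camera("scene"); a=p["pixels"][150:290,240:400]; cv2.imwrite("pics/c1.png",cv2.resize(a,None,fx=4,fy=4,interpolation=2))
E
```

```text
travel [ 0.022 -0.011 -0.052] dr [9.0000e-02 3.0000e-02 1.1178e+02] yaw now 111.8 q6 -1.96 t 11.0 gap 0.0569 F [-0.23  3.31  2.01] tcp [0.6418 0.1068 0.0584]
[ 0.61774062 -0.10635544 -0.13834479]
```

View pics/c1.png

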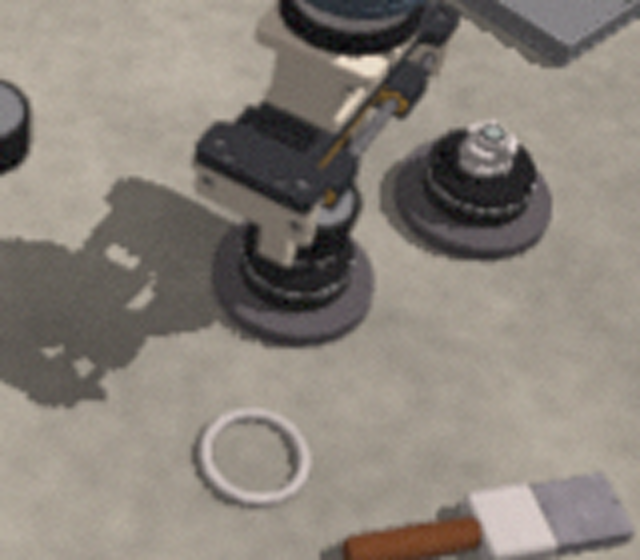

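Run:
```python
from fit import *
C=clouds(1)
for k,q in C.items():
    m=np.hypot(q[:,0]-.6413,q[:,1]-.1062)<.03
    print(k,np.histogram(q[m,2],bins=np.arange(.04,.13,.004)))
```

```text
top (array([ 0,  0,  0,  0,  1,  0,  1,  0,  1,  7,  0,  8, 12, 16,  1,  0,  0,
        0,  1,  0,  0,  0]), array([0.04 , 0.044, 0.048, 0.052, 0.056, 0.06 , 0.064, 0.068, 0.072,
       0.076, 0.08 , 0.084, 0.088, 0.092, 0.096, 0.1  , 0.104, 0.108,
       0.112, 0.116, 0.12 , 0.124, 0.128]))
scene (array([89,  2,  3,  3,  8, 12,  9, 14,  6,  8,  5, 22, 53,  3,  0,  0,  1,
        1,  2,  3,  2,  1]), array([0.04 , 0.044, 0.048, 0.052, 0.056, 0.06 , 0.064, 0.068, 0.072,
       0.076, 0.08 , 0.084, 0.088, 0.092, 0.096, 0.1  , 0.104, 0.108,
       0.112, 0.116, 0.12 , 0.124, 0.128]))
```

Request:
play_rows(
  travel=[
    [0,0,0.05],
    [0,0,0.1],
    [0,0,0.13],
    [0,0,0.15],
    [0,0,0.17],
    [0,0,0.19],
    [0,0,0.21],
    [0,0,0.23],
    [0,0,0.25],
    [0,0,0.27],
    [0,0,0.29],
    [0,0,0.31],
    [0,0,0.32],
    [0,0,0.32],
    [0,0,0.32],
    [0,0,0.32],
    [0,0,0.32],
  ],
  dr=[
    [0,0,0],
    [0,0,0],
    [0,0,0],
    [0,0,8],
    [0,0,16],
    [0,0,24],
    [0,0,32],
    [0,0,40],
    [0,0,48],
    [0,0,56],
    [0,0,64],
    [0,0,72],
    [0,0,80],
    [0,0,88],
    [0,0,96],
    [0,0,104],
    [0,0,104],
  ],
  claw=[255,255,255,255,255,255,255,255,255,255,255,255,255,255,255,255,255],
  force=8,
)

```text
t: 12.85
tool_pos: [0.6407, 0.1055, 0.048]
orientation: [0.657, 0.754, -0.001, -0.0]
ft_force: [0.2, 0.3, 0.8]
finger_gap: 0.0558
```

```bash
cat > chk.py <<'E'
import sys
from fit import *
x,y,r=map(float,sys.argv[1:4]); C=clouds(1); s=get_state(); print(np.round(s["ft_torque"],2),np.round(s["ft_force"],1),np.round(s["tool_pos"],4))
for k,q in C.items():
    m=(np.hypot(q[:,0]-x,q[:,1]-y)<r)&(q[:,2]>.074)&(q[:,2]<.104)
    print(k,*zip(np.round(np.arange(.074,.102,.002),3),np.histogram(q[m,2],bins=np.arange(.074,.104,.002))[0]))
E
python3 chk.py .6413 .1062 .03
```

```text
[-0.08  0.05  0.1 ] [ 0.4  0.  -0.1] [0.6407 0.1055 0.048 ]
top (np.float64(0.074), np.int64(0)) (np.float64(0.076), np.int64(0)) (np.float64(0.078), np.int64(0)) (np.float64(0.08), np.int64(0)) (np.float64(0.082), np.int64(0)) (np.float64(0.084), np.int64(0)) (np.float64(0.086), np.int64(0)) (np.float64(0.088), np.int64(0)) (np.float64(0.09), np.int64(0)) (np.float64(0.092), np.int64(0)) (np.float64(0.094), np.int64(0)) (np.float64(0.096), np.int64(0)) (np.float64(0.098), np.int64(0)) (np.float64(0.1), np.int64(0))
scene (np.float64(0.074), np.int64(9)) (np.float64(0.076), np.int64(8)) (np.float64(0.078), np.int64(12)) (np.float64(0.08), np.int64(45)) (np.float64(0.082), np.int64(135)) (np.float64(0.084), np.int64(61)) (np.float64(0.086), np.int64(5)) (np.float64(0.088), np.int64(1)) (np.float64(0.09), np.int64(2)) (np.float64(0.092), np.int64(1)) (np.float64(0.094), np.int64(1)) (np.float64(0.096), np.int64(1)) (np.float64(0.098), np.int64(1)) (np.float64(0.1), np.int64(1))
```

Request:
play_rows(
  travel=[
    [0,0,0.03],
    [0,0,0.03],
    [0,0,0.03],
    [0,0,0.03],
    [0,0,0.03],
    [0,0,0.03],
    [0,0,0.03],
  ],
  dr=[
    [0,0,0],
    [0,0,8],
    [0,0,16],
    [0,0,24],
    [0,0,30],
    [0,0,30],
    [0,0,30],
  ],
  claw=[255,255,255,255,255,255,255],
  force=9,
)

```text
t: 13.65
tool_pos: [0.6412, 0.106, 0.0475]
orientation: [0.828, 0.561, -0.0, -0.0]
ft_force: [0.3, 0.2, 0.1]
finger_gap: 0.056
```

```bash
python3 chk.py .6413 .1062 .03|head -1
```

```text
[-0.15  0.1   0.12] [-0.4  0.2  0.4] [0.6412 0.106  0.0475]
```

Request:
play_rows(
  travel=[
    [0,0,0],
    [0,0,0],
    [0,0,0],
    [0,0,0],
    [0,0,-1.5],
    [0,0,-3.0],
    [0,0,-3.5],
    [0,0,-3.5],
    [0,0,-3.5],
  ],
  dr=[
    [0,0,30],
    [0,0,30],
    [0,0,30],
    [0,0,30],
    [0,0,30],
    [0,0,30],
    [0,0,30],
    [0,0,30],
    [0,0,30],
  ],
  claw=[0,0,0,0,0,0,0,0,0],
)

```text
t: 14.65
tool_pos: [0.6408, 0.1062, 0.1518]
orientation: [0.945, 0.326, -0.0, -0.0]
ft_force: [-0.2, -0.1, -0.3]
finger_gap: 0.0931
```

```bash
python3 chk.py .6413 .1062 .02
python3 - <<'E'
from fit import *
C=clouds()
for D,c in [(44,(.465,-.317)),(50,(.467,.286)),(62,(.446,-.142)),(68,(.427,.0025))]:
    for cam in C:
        v,e,n=fit(C[cam],"cap",D,np.array(c)); print("cap",D,cam,np.round(v,4),"res %.2fmm"%e,n)
E
python3 go.py .463 -.317 .10 90
```

```text
[0.01 0.13 0.02] [0.6 0.4 0. ] [0.64   0.1061 0.1504]
top (np.float64(0.074), np.int64(1)) (np.float64(0.076), np.int64(9)) (np.float64(0.078), np.int64(10)) (np.float64(0.08), np.int64(13)) (np.float64(0.082), np.int64(6)) (np.float64(0.084), np.int64(5)) (np.float64(0.086), np.int64(0)) (np.float64(0.088), np.int64(1)) (np.float64(0.09), np.int64(0)) (np.float64(0.092), np.int64(0)) (np.float64(0.094), np.int64(0)) (np.float64(0.096), np.int64(0)) (np.float64(0.098), np.int64(0)) (np.float64(0.1), np.int64(0))
scene (np.float64(0.074), np.int64(0)) (np.float64(0.076), np.int64(0)) (np.float64(0.078), np.int64(2)) (np.float64(0.08), np.int64(56)) (np.float64(0.082), np.int64(83)) (np.float64(0.084), np.int64(15)) (np.float64(0.086), np.int64(1)) (np.float64(0.088), np.int64(0)) (np.float64(0.09), np.int64(0)) (np.float64(0.092), np.int64(0)) (np.float64(0.094), np.int64(0)) (np.float64(0.096), np.int64(0)) (np.float64(0.098), np.int64(0)) (np.float64(0.1), np.int64(0))
cap 44 top [ 0.4654 -0.3163 -0.0005] res 2.62mm 2771
cap 44 scene [ 0.4625 -0.3192  0.0013] res 1.10mm 4388
cap 50 top [ 4.654e-01  2.861e-01 -1.000e-04] res 2.56mm 1237
cap 50 scene [0.4643 0.2809 0.0015] res 1.14mm 439
cap 62 top [ 4.463e-01 -1.417e-01 -4.000e-04] res 2.55mm 2775
cap 62 scene [ 0.4448 -0.1424  0.0015] res 1.00mm 3359
cap 68 top [ 4.269e-01  4.400e-03 -2.000e-04] res 2.52mm 2781
cap 68 scene [0.4258 0.0025 0.0015] res 1.01mm 2747
travel [-13.346   7.473   1.718] dr [-1.80e-01 -7.00e-02 -1.42e+02] yaw now -52.0 q6 0.90 t 14.95 gap 0.0932 F [-0.2  -0.34 -0.51] tcp [0.6406 0.1062 0.1511]
```

```bash
python3 go.py .4465 -.143 .005 -90
```

```text
travel [-10.203   2.569   4.887] dr [-0.05  0.14 38.  ] yaw now -52.0 q6 0.90 t 14.95 gap 0.0932 F [-0.2  -0.34 -0.51] tcp [0.6406 0.1062 0.1511]
```

Request:
play_rows(
  travel=[
    [-10.2,2.57,1.8],
    [-10.2,2.57,1.8],
    [-10.2,2.57,1.8],
    [-10.2,2.57,1.8],
    [-10.2,2.57,1.8],
    [-10.2,2.57,1.8],
    [-10.2,2.57,1.8],
    [-10.2,2.57,1.8],
    [-10.2,2.57,1.8],
    [-10.2,2.57,3.4],
    [-10.2,2.57,4.87],
    [-10.2,2.57,4.87],
    [-10.2,2.57,4.87],
    [-10.2,2.57,4.87],
    [-10.2,2.57,4.87],
    [-10.2,2.57,4.87],
    [-10.2,2.57,4.87],
    [-10.2,2.57,4.87],
    [-10.2,2.57,4.87],
    [-10.2,2.57,4.87],
  ],
  dr=[
    [0,0,38],
    [0,0,38],
    [0,0,38],
    [0,0,38],
    [0,0,38],
    [0,0,38],
    [0,0,38],
    [0,0,38],
    [0,0,38],
    [0,0,38],
    [0,0,38],
    [0,0,38],
    [0,0,38],
    [0,0,38],
    [0,0,38],
    [0,0,38],
    [0,0,38],
    [0,0,38],
    [0,0,38],
    [0,0,38],
  ],
  claw=[0,0,0,0,0,0,0,0,0,0,0,0,0,255,255,255,255,255,255,255],
  force=20,
)

```text
t: 16.95
tool_pos: [0.448, -0.1431, 0.0072]
orientation: [1.0, -0.0, 0.0, 0.0]
ft_force: [-1.2, 1.4, 5.1]
finger_gap: 0.0617
```

Request:
play_rows(
  travel=[
    [0,0,0],
    [0,0,0],
    [0,0,0],
    [0,0,0],
    [0,0,0],
    [0,0,0],
    [0,0,0],
    [0,0,0],
    [0,0,0],
    [0,0,0],
    [0,0,0],
    [0,0,0],
    [0,0,0],
    [0,0,0],
    [0,0,0],
    [0,0,0],
    [0,0,0],
    [0,0,0],
    [0,0,0],
    [0,0,0],
  ],
  dr=[
    [0,0,0],
    [0,0,0],
    [0,0,0],
    [0,0,-90],
    [0,0,-90],
    [0,0,-90],
    [0,0,-90],
    [0,0,-90],
    [0,0,-90],
    [0,0,-90],
    [0,0,-90],
    [0,0,-90],
    [0,0,-90],
    [0,0,-90],
    [0,0,-90],
    [0,0,-90],
    [0,0,-90],
    [0,0,-90],
    [0,0,-90],
    [0,0,-90],
  ],
  claw=[0,0,0,0,0,0,0,0,0,0,0,0,0,0,255,255,255,255,255,255],
  force=25,
)

```text
t: 18.95
tool_pos: [0.4476, -0.1429, 0.0065]
orientation: [0.707, 0.707, -0.0, -0.0]
ft_force: [-1.3, 0.7, -0.6]
finger_gap: 0.0622
```

```bash
python3 go.py .6267 -.258 .083 0
```

```text
travel [-3.834  5.973 -2.55 ] dr [-0.01 -0.   -0.03] yaw now -0.0 q6 -0.55 t 18.95 gap 0.0622 F [-1.28  0.67 -0.57] tcp [ 0.4476 -0.1429  0.0065]
```

Request:
play_rows(
  travel=[
    [0,0,-1.5],
    [0,0,-3.0],
    [0,0,-4.0],
    [-3.83,5.97,-4.0],
    [-3.83,5.97,-4.0],
    [-3.83,5.97,-4.0],
    [-3.83,5.97,-4.0],
    [-3.83,5.97,-4.0],
    [-3.83,5.97,-4.0],
    [-3.83,5.97,-3.0],
    [-3.83,5.97,-2.6],
    [-3.83,5.97,-2.6],
    [-3.83,5.97,-2.5],
    [-3.83,5.97,-2.4],
    [-3.83,5.97,-2.3],
    [-3.83,5.97,-2.2],
    [-3.83,5.97,-2.17],
    [-3.83,5.97,-2.17],
  ],
  dr=[
    [0,0,0],
    [0,0,0],
    [0,0,0],
    [0,0,0],
    [0,0,0],
    [0,0,0],
    [0,0,0],
    [0,0,0],
    [0,0,0],
    [0,0,0],
    [0,0,0],
    [0,0,0],
    [0,0,0],
    [0,0,0],
    [0,0,0],
    [0,0,0],
    [0,0,0],
    [0,0,0],
  ],
  claw=[255,255,255,255,255,255,255,255,255,255,255,255,255,255,255,255,255,255],
)

```text
t: 20.75
tool_pos: [0.6266, -0.2578, 0.0716]
orientation: [0.707, 0.707, -0.0, -0.0]
ft_force: [0.0, 1.3, -0.7]
finger_gap: 0.0623
```

Request:
play_rows(
  travel=[
    [0,0,0.05],
    [0,0,0.09],
    [0,0,0.09],
    [0,0,0.09],
  ],
  dr=[
    [0,0,0],
    [0,0,0],
    [0,0,0],
    [0,0,0],
  ],
  claw=[255,255,255,255],
)

```text
t: 21.15
tool_pos: [0.6266, -0.2576, 0.0688]
orientation: [0.707, 0.707, 0.0, -0.0]
ft_force: [-0.4, 1.9, -0.4]
finger_gap: 0.0623
```

Request:
play_rows(
  travel=[
    [0,0,0.03],
    [0,0,0.05],
    [0,0,0.05],
    [0,0,0.05],
  ],
  dr=[
    [0,0,0],
    [0,0,0],
    [0,0,0],
    [0,0,0],
  ],
  claw=[255,255,255,255],
)

```text
t: 21.55
tool_pos: [0.6267, -0.2578, 0.0683]
orientation: [0.707, 0.707, 0.0, 0.0]
ft_force: [-2.7, 2.5, 6.2]
finger_gap: 0.0619
```

Request:
play_rows(
  travel=[
    [0,0,0],
    [0,0,0],
    [0,0,0.02],
    [0,0,0.035],
    [0,0,0.05],
    [0,0,0.065],
    [0,0,0.08],
    [0,0,0.095],
    [0,0,0.11],
    [0,0,0.125],
    [0,0,0.14],
    [0,0,0.155],
    [0,0,0.17],
    [0,0,0.185],
    [0,0,0.2],
    [0,0,0.215],
    [0,0,0.24],
    [0,0,0.26],
    [0,0,0.28],
  ],
  dr=[
    [0,0,0],
    [0,0,0],
    [0,0,-8],
    [0,0,-16],
    [0,0,-24],
    [0,0,-32],
    [0,0,-40],
    [0,0,-48],
    [0,0,-56],
    [0,0,-64],
    [0,0,-72],
    [0,0,-80],
    [0,0,-88],
    [0,0,-96],
    [0,0,-104],
    [0,0,-112],
    [0,0,-112],
    [0,0,-112],
    [0,0,-112],
  ],
  claw=[255,255,255,255,255,255,255,255,255,255,255,255,255,255,255,255,255,255,255],
  force=7,
)

```text
t: 23.45
tool_pos: [0.6288, -0.2571, 0.0597]
orientation: [-0.191, 0.982, -0.0, 0.002]
ft_force: [3.6, 3.8, 3.8]
finger_gap: 0.0597
```

```bash
python3 chk.py .6267 -.258 .02; python3 go.py .6267 -.258 .06 0
```

```text
[ 0.83 -0.55 -0.08] [4.1 4.3 2.7] [ 0.6288 -0.2572  0.0596]
top (np.float64(0.074), np.int64(0)) (np.float64(0.076), np.int64(0)) (np.float64(0.078), np.int64(0)) (np.float64(0.08), np.int64(0)) (np.float64(0.082), np.int64(0)) (np.float64(0.084), np.int64(1)) (np.float64(0.086), np.int64(4)) (np.float64(0.088), np.int64(4)) (np.float64(0.09), np.int64(5)) (np.float64(0.092), np.int64(3)) (np.float64(0.094), np.int64(1)) (np.float64(0.096), np.int64(0)) (np.float64(0.098), np.int64(0)) (np.float64(0.1), np.int64(0))
scene (np.float64(0.074), np.int64(8)) (np.float64(0.076), np.int64(8)) (np.float64(0.078), np.int64(7)) (np.float64(0.08), np.int64(10)) (np.float64(0.082), np.int64(10)) (np.float64(0.084), np.int64(10)) (np.float64(0.086), np.int64(8)) (np.float64(0.088), np.int64(14)) (np.float64(0.09), np.int64(56)) (np.float64(0.092), np.int64(60)) (np.float64(0.094), np.int64(6)) (np.float64(0.096), np.int64(0)) (np.float64(0.098), np.int64(0)) (np.float64(0.1), np.int64(0))
travel [ 0.074 -0.    -0.013] dr [  0.18   0.21 111.98] yaw now 112.0 q6 -2.51 t 23.55 gap 0.0597 F [4.12 4.28 2.69] tcp [ 0.6288 -0.2572  0.0596]
```

Run:
```python
from h import *
p=read_camera("scene"); a=p["pixels"][200:330,110:270]; cv2.imwrite("pics/c2.png",cv2.resize(a,None,fx=4,fy=4,interpolation=2))
```

```text
(no output)
```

View pics/c2.png

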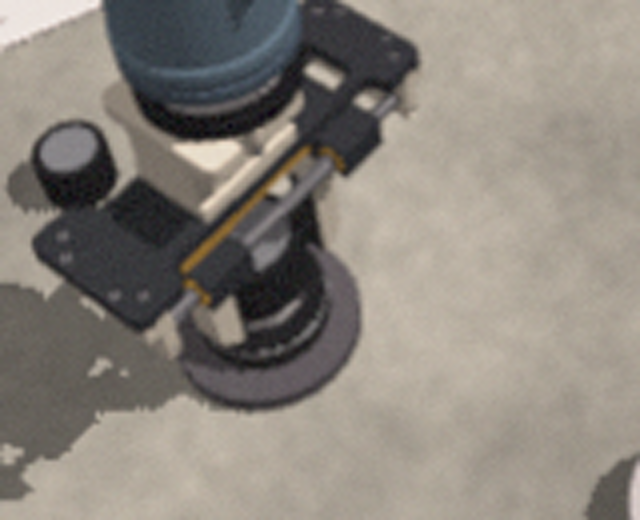

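Request:
play_rows(
  travel=[
    [0,0,0],
    [0,0,0],
    [0,0,0],
    [0,0,0],
    [0,0,0],
  ],
  dr=[
    [0,0,0],
    [0,0,0],
    [0,0,0],
    [0,0,0],
    [0,0,0],
  ],
  claw=[0,0,0,0,0],
)

```text
t: 24.1
tool_pos: [0.6266, -0.2581, 0.0589]
orientation: [-0.191, 0.982, -0.0, -0.0]
ft_force: [-0.9, 0.1, -0.4]
finger_gap: 0.0916
```

```bash
cat >> fit.py <<'E'
def plane(q):  # fit of cap top: height at centre and tilt
    A=np.c_[q[:,:2]-q[:,:2].mean(0),np.ones(len(q))]; w=np.ones(len(q),bool)
    for _ in range(4):
        s=np.linalg.lstsq(A[w],q[w,2],rcond=None)[0]; w=abs(A@s-q[:,2])<.003
    return s[2],np.degrees(np.hypot(*s[:2])),w.sum()
E
python3 chk.py .6267 -.258 .02
python3 - <<'E'
from fit import *
C=clouds()
for k,q in C.items():
    print(k,plane(q[(np.hypot(q[:,0]-.6267,q[:,1]+.258)<.026)&(abs(q[:,2]-.09)<.012)]))
    for h in (15,10,5):
        f=prof
E
python3 go.py .6267 -.258 .06 112
```

```text
[0.04 0.01 0.03] [ 0.7 -0.4  0.3] [ 0.6266 -0.258   0.059 ]
top (np.float64(0.074), np.int64(0)) (np.float64(0.076), np.int64(0)) (np.float64(0.078), np.int64(0)) (np.float64(0.08), np.int64(2)) (np.float64(0.082), np.int64(4)) (np.float64(0.084), np.int64(7)) (np.float64(0.086), np.int64(4)) (np.float64(0.088), np.int64(1)) (np.float64(0.09), np.int64(1)) (np.float64(0.092), np.int64(1)) (np.float64(0.094), np.int64(0)) (np.float64(0.096), np.int64(0)) (np.float64(0.098), np.int64(0)) (np.float64(0.1), np.int64(0))
scene (np.float64(0.074), np.int64(4)) (np.float64(0.076), np.int64(6)) (np.float64(0.078), np.int64(10)) (np.float64(0.08), np.int64(5)) (np.float64(0.082), np.int64(7)) (np.float64(0.084), np.int64(18)) (np.float64(0.086), np.int64(105)) (np.float64(0.088), np.int64(77)) (np.float64(0.09), np.int64(10)) (np.float64(0.092), np.int64(0)) (np.float64(0.094), np.int64(0)) (np.float64(0.096), np.int64(0)) (np.float64(0.098), np.int64(0)) (np.float64(0.1), np.int64(0))
top (np.float64(0.08590885317680726), np.float64(4.820345238955921), np.int64(38))
scene (np.float64(0.08757930673340365), np.float64(2.0482472718191542), np.int64(561))
travel [ 0.001 -0.004 -0.03 ] dr [-0.    0.   -0.01] yaw now 112.0 q6 -2.51 t 24.4 gap 0.0926 F [ 0.6   0.41 -0.05] tcp [ 0.6267 -0.2579  0.0591]
```

Request:
play_rows(
  travel=[
    [0,0,0.08],
    [0,0,0.08],
    [0,0,0.08],
    [0,0,0.08],
    [0,0,0.08],
    [0,0,0.08],
    [0,0,0.1],
    [0,0,0.12],
    [0,0,0.14],
    [0,0,0.16],
    [0,0,0.18],
    [0,0,0.2],
    [0,0,0.22],
    [0,0,0.24],
    [0,0,0.26],
    [0,0,0.28],
    [0,0,0.28],
    [0,0,0.28],
    [0,0,0.28],
    [0,0,0.28],
  ],
  dr=[
    [0,0,0],
    [0,0,0],
    [0,0,0],
    [0,0,0],
    [0,0,0],
    [0,0,0],
    [0,0,8],
    [0,0,16],
    [0,0,24],
    [0,0,32],
    [0,0,40],
    [0,0,48],
    [0,0,56],
    [0,0,64],
    [0,0,72],
    [0,0,80],
    [0,0,88],
    [0,0,96],
    [0,0,104],
    [0,0,104],
  ],
  claw=[255,255,255,255,255,255,255,255,255,255,255,255,255,255,255,255,255,255,255,255],
  force=8,
)

```text
t: 26.4
tool_pos: [0.628, -0.2633, 0.0534]
orientation: [0.658, 0.753, -0.002, 0.005]
ft_force: [0.5, -10.8, 3.3]
finger_gap: 0.0029
```

```bash
python3 chk.py .6267 -.258 .02
```

```text
[-2.06 -0.01  0.  ] [ -0.2 -11.4   2.9] [ 0.6284 -0.2634  0.0532]
top (np.float64(0.074), np.int64(0)) (np.float64(0.076), np.int64(0)) (np.float64(0.078), np.int64(0)) (np.float64(0.08), np.int64(0)) (np.float64(0.082), np.int64(1)) (np.float64(0.084), np.int64(0)) (np.float64(0.086), np.int64(0)) (np.float64(0.088), np.int64(0)) (np.float64(0.09), np.int64(0)) (np.float64(0.092), np.int64(0)) (np.float64(0.094), np.int64(0)) (np.float64(0.096), np.int64(0)) (np.float64(0.098), np.int64(0)) (np.float64(0.1), np.int64(0))
scene (np.float64(0.074), np.int64(0)) (np.float64(0.076), np.int64(0)) (np.float64(0.078), np.int64(0)) (np.float64(0.08), np.int64(0)) (np.float64(0.082), np.int64(0)) (np.float64(0.084), np.int64(3)) (np.float64(0.086), np.int64(9)) (np.float64(0.088), np.int64(3)) (np.float64(0.09), np.int64(0)) (np.float64(0.092), np.int64(2)) (np.float64(0.094), np.int64(1)) (np.float64(0.096), np.int64(0)) (np.float64(0.098), np.int64(1)) (np.float64(0.1), np.int64(1))
```

```bash
python3 - <<'E'
from h import *
for n,sl in(("scene",np.s_[180:340,80:290]),("top",np.s_[130:230,280:400])):
    p=read_camera(n); a=p["pixels"][sl]; cv2.imwrite(f"pics/d_{n}.png",cv2.resize(a,None,fx=3.5,fy=3.5,interpolation=2))
E
python3 go.py .628 -.258 .2 0
```

```text
travel [ 0.134  0.029 -4.896] dr [0.28 0.53 7.94] yaw now 7.9 q6 -0.69 t 26.6 gap 0.0006 F [ -0.25 -11.29   3.54] tcp [ 0.6285 -0.2634  0.0532]
```

View pics/d_scene.png

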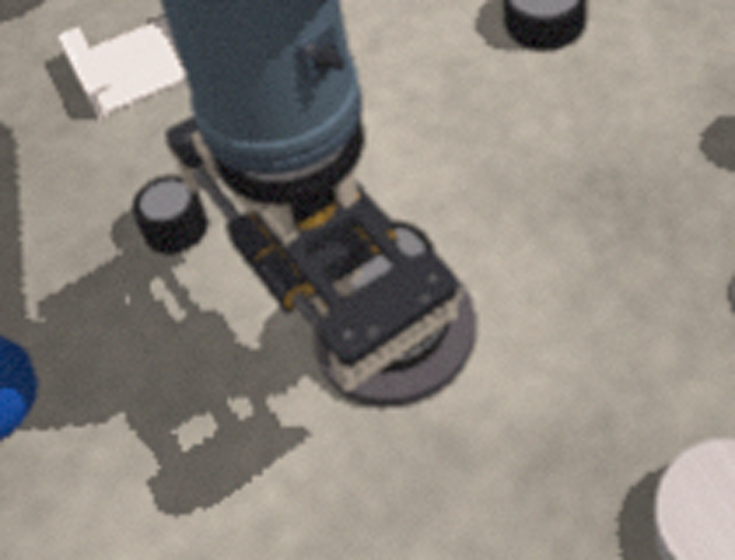

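Request:
play_rows(
  travel=[
    [-0.25,0,0],
    [-0.6,0,0],
    [-0.6,0,-1.5],
    [-0.6,0,-3],
    [-0.6,0,-4.5],
    [-0.6,0,-5],
    [-8,0,-5],
    [-8,0,-5],
    [-8,0,-5],
    [-8,0,-5],
    [-8,0,-5],
    [-8,0,-5],
  ],
  dr=[
    [0,0,0],
    [0,0,0],
    [0,0,0],
    [0,0,0],
    [0,0,0],
    [0,0,0],
    [0,0,0],
    [0,0,0],
    [0,0,0],
    [0,0,0],
    [0,0,0],
    [0,0,0],
  ],
  claw=[255,255,255,255,255,255,0,0,0,0,0,0],
)

```text
t: 27.8
tool_pos: [0.6584, -0.4997, 0.1974]
orientation: [0.658, 0.753, -0.0, -0.001]
ft_force: [-0.9, -0.2, -0.6]
finger_gap: 0.0438
```

```bash
cat >> fit.py <<'E'
def capped(D,h):  # lens with cap, underside at h mm
    return np.array([(0,h+34),(D/2,h+34),(D/2,h),((D-20)/2,h),((D-20)/2,40),(35,40),(35,14),(52,14),(52,0),(75,0)])/1e3
_p=prof
def prof(kind,D): return capped(D,float(kind)) if kind not in("cap","lens") else _p(kind,D)
def fit2(pts,kind,D,c0):
    P=prof(kind,D); q=pts[(np.hypot(*(pts[:,:2]-c0).T)<.075)&(pts[:,2]<.11)]
    f=lambda v: dist(np.c_[np.hypot(q[:,0]-v[0],q[:,1]-v[1]),q[:,2]-v[2]],P)
    s=least_squares(f,[*c0,0],loss="soft_l1",f_scale=.003,x_scale=.01,diff_step=1e-4)
    return s.x,1e3*f(s.x).mean(),len(q)
E
python3 - <<'E'
from fit import *
for n,sl in(("scene",np.s_[180:340,80:290]),):
    p=read_camera(n); a=p["pixels"][sl]; cv2.imwrite(f"pics/e_{n}.png",cv2.resize(a,None,fx=3.5,fy=3.5,interpolation=2))
C=clouds()
for k,q in C.items():
    for h in ("47","52","62"):
        v,e,n=fit2(q,h,62,np.array([.628,-.23])); print(k,h,np.round(v,4),round(e,2),n)
    print(plane(q[(np.hypot(*(q[:,:2]-v[:2]).T)<.028)&(q[:,2]>.074)&(q[:,2]<.105)]))
E
```

```text
top 47 [ 6.263e-01 -2.266e-01  6.000e-04] 2.87 2015
top 52 [ 6.263e-01 -2.270e-01 -6.000e-04] 2.53 2015
top 62 [ 0.6273 -0.2266 -0.0017] 3.81 2015
(np.float64(0.08447742478188472), np.float64(2.774126076185898), np.int64(258))
scene 47 [ 0.621  -0.2268  0.0018] 1.8 6656
scene 52 [ 0.6211 -0.2268  0.0009] 1.22 6656
scene 62 [ 6.213e-01 -2.269e-01  4.000e-04] 2.38 6656
(np.float64(0.08656307614762264), np.float64(0.3469873437979301), np.int64(932))
```

View pics/e_scene.png

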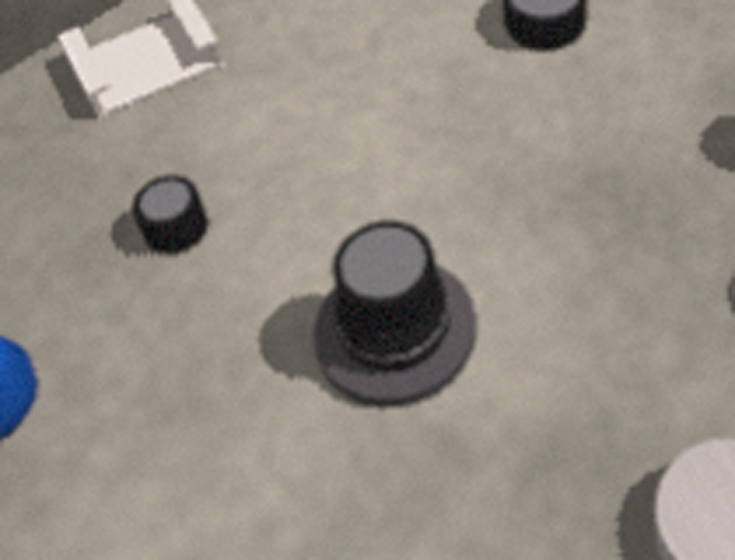

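```bash
python3 go.py .6245 -.228 .057 0
```

```text
travel [8.937 0.054 4.809] dr [ 0.01 -0.03  8.09] yaw now 8.1 q6 -0.92 t 28.05 gap 0.0641 F [-0.46  0.41 -0.23] tcp [ 0.6606 -0.4937  0.2011]
```

Request:
play_rows(
  travel=[
    [8.94,0.05,1.5],
    [8.94,0.05,1.5],
    [8.94,0.05,1.5],
    [8.94,0.05,1.5],
    [8.94,0.05,1.5],
    [8.94,0.05,1.5],
    [8.94,0.05,1.5],
    [8.94,0.05,1.5],
    [8.94,0.05,1.5],
    [8.94,0.05,1.5],
  ],
  dr=[
    [0,0,8],
    [0,0,8],
    [0,0,8],
    [0,0,8],
    [0,0,8],
    [0,0,8],
    [0,0,8],
    [0,0,8],
    [0,0,8],
    [0,0,8],
  ],
  claw=[0,0,0,0,0,0,0,0,0,0],
  force=5,
)

```text
t: 29.05
tool_pos: [0.6245, -0.2311, 0.156]
orientation: [0.708, 0.707, 0.0, 0.0]
ft_force: [0.0, 0.2, 0.1]
finger_gap: 0.0928
```

```bash
python3 go.py .6245 -.228 .057 0
```

```text
travel [ 1.060e-01 -1.000e-03  3.299e+00] dr [ 0.04  0.04 -0.08] yaw now -0.1 q6 -0.52 t 29.05 gap 0.0928 F [0.03 0.18 0.08] tcp [ 0.6245 -0.2311  0.156 ]
```

Request:
play_rows(
  travel=[
    [0.1,0,1],
    [0.1,0,2.2],
    [0.1,0,3],
    [0.1,0,3.3],
    [0.1,0,3.3],
    [0.1,0,3.3],
    [0.1,0,3.3],
    [0.1,0,3.3],
    [0.1,0,3.3],
    [0.1,0,3.3],
    [0.1,0,3.3],
    [0.1,0,3.3],
  ],
  dr=[
    [0,0,0],
    [0,0,0],
    [0,0,0],
    [0,0,0],
    [0,0,0],
    [0,0,0],
    [0,0,0],
    [0,0,0],
    [0,0,0],
    [0,0,0],
    [0,0,0],
    [0,0,0],
  ],
  claw=[0,0,0,0,0,255,255,255,255,255,255,255],
  force=5,
)

```text
t: 30.25
tool_pos: [0.6226, -0.2267, 0.0574]
orientation: [0.707, 0.707, -0.001, -0.001]
ft_force: [-5.7, 0.4, 5.3]
finger_gap: 0.0622
```

Request:
play_rows(
  travel=[
    [0,0,0],
    [0,0,0],
    [0,-0.1,0],
    [0,-0.1,0],
    [0,-0.1,0],
    [0,-0.1,0],
    [0,-0.1,0],
    [0,-0.1,0],
    [0,-0.1,0],
    [0,-0.1,0],
    [0,-0.1,0],
    [0,-0.1,0],
    [0,-0.1,0],
    [0,-0.1,0],
    [0,-0.1,0],
    [0,-0.1,0],
    [0,-0.1,0],
    [0,-0.1,0],
    [0,-0.1,0],
  ],
  dr=[
    [0,0,0],
    [0,0,0],
    [0,0,-90],
    [0,0,-90],
    [0,0,-90],
    [0,0,-90],
    [0,0,-90],
    [0,0,-90],
    [0,0,-90],
    [0,0,-90],
    [0,0,-90],
    [0,0,-90],
    [0,0,-90],
    [0,0,-90],
    [0,0,-90],
    [0,0,-90],
    [0,0,-90],
    [0,0,-90],
    [0,0,-90],
  ],
  claw=[0,0,0,0,0,0,0,0,0,0,0,0,0,255,255,255,255,255,255],
  force=5,
)

```text
t: 32.15
tool_pos: [0.6213, -0.2265, 0.0567]
orientation: [0.0, 1.0, 0.0, 0.0]
ft_force: [-0.4, 0.8, 0.3]
finger_gap: 0.0619
```

Request:
play_rows(
  travel=[
    [0,0,0],
    [0,0,0.02],
    [0,0,0.04],
    [0,0,0.06],
    [0,0,0.08],
    [0,0,0.1],
    [0,0,0.12],
    [0,0,0.14],
    [0,0,0.16],
    [0,0,0.17],
    [0,0,0.18],
    [0,0,0.18],
    [0,0,0.18],
    [0,0,0.18],
  ],
  dr=[
    [0,0,0],
    [0,0,8],
    [0,0,16],
    [0,0,24],
    [0,0,32],
    [0,0,40],
    [0,0,48],
    [0,0,56],
    [0,0,64],
    [0,0,72],
    [0,0,80],
    [0,0,88],
    [0,0,92],
    [0,0,92],
  ],
  claw=[255,255,255,255,255,255,255,255,255,255,255,255,255,255],
  force=8,
)

```text
t: 33.55
tool_pos: [0.6218, -0.2273, 0.0522]
orientation: [0.719, 0.695, 0.0, 0.001]
ft_force: [0.4, -0.8, 5.1]
finger_gap: 0.0619
```

```bash
python3 chk.py .6215 -.2265 .02
```

```text
[-0.09  0.21  0.16] [-0.2  0.5  5.9] [ 0.6218 -0.2273  0.0522]
top (np.float64(0.074), np.int64(0)) (np.float64(0.076), np.int64(0)) (np.float64(0.078), np.int64(0)) (np.float64(0.08), np.int64(0)) (np.float64(0.082), np.int64(0)) (np.float64(0.084), np.int64(0)) (np.float64(0.086), np.int64(0)) (np.float64(0.088), np.int64(0)) (np.float64(0.09), np.int64(0)) (np.float64(0.092), np.int64(0)) (np.float64(0.094), np.int64(0)) (np.float64(0.096), np.int64(0)) (np.float64(0.098), np.int64(0)) (np.float64(0.1), np.int64(0))
scene (np.float64(0.074), np.int64(0)) (np.float64(0.076), np.int64(0)) (np.float64(0.078), np.int64(0)) (np.float64(0.08), np.int64(0)) (np.float64(0.082), np.int64(0)) (np.float64(0.084), np.int64(0)) (np.float64(0.086), np.int64(0)) (np.float64(0.088), np.int64(0)) (np.float64(0.09), np.int64(0)) (np.float64(0.092), np.int64(0)) (np.float64(0.094), np.int64(0)) (np.float64(0.096), np.int64(0)) (np.float64(0.098), np.int64(0)) (np.float64(0.1), np.int64(0))
```

Request:
play_rows(
  travel=[
    [0,0,0],
    [0,0,0],
    [0,0,0],
    [0,0,0],
    [0,0,0],
    [0,0,0],
    [0,0,0],
    [0,0,0],
    [0,0,-1.5],
    [0,0,-3.0],
    [0,0,-3.5],
    [0,-6,-3.5],
    [0,-6,-3.5],
    [0,-6,-3.5],
    [0,-6,-3.5],
    [0,-6,-3.5],
  ],
  dr=[
    [0,0,8],
    [0,0,16],
    [0,0,24],
    [0,0,24],
    [0,0,24],
    [0,0,24],
    [0,0,24],
    [0,0,24],
    [0,0,24],
    [0,0,24],
    [0,0,24],
    [0,0,24],
    [0,0,24],
    [0,0,24],
    [0,0,24],
    [0,0,24],
  ],
  claw=[255,255,255,255,0,0,0,0,0,0,0,0,0,0,0,0],
  force=8,
)

```text
t: 35.25
tool_pos: [0.4378, -0.2195, 0.1562]
orientation: [0.848, 0.529, -0.001, -0.001]
ft_force: [0.2, 0.2, -0.0]
finger_gap: 0.0931
```

```bash
python3 - <<'E'
from fit import *
C=clouds()
for k,q in C.items():
  for D,c in((62,(.6215,-.2265)),(56,(.6413,.1062))):
    for h in ("47","52"):
        v,e,n=fit2(q,h,D,np.array(c)); print(k,D,h,np.round(v,4),round(e,2),n)
    print(plane(q[(np.hypot(*(q[:,:2]-v[:2]).T)<D/2e3-.003)&(q[:,2]>.07)&(q[:,2]<.105)]))
  for kind,D,c in [("cap",44,(.465,-.317)),("cap",50,(.467,.286)),("cap",68,(.427,.0025)),("lens",44,(.6512,.254))]:
    v,e,n=fit(q,kind,D,np.array(c)); print(kind,D,k,np.round(v,4),"res %.2fmm"%e,n)
E
python3 go.py .4648 -.3185 .005 -90
```

```text
top 62 47 [ 6.227e-01 -2.252e-01 -1.000e-04] 2.32 2577
top 62 52 [ 0.6229 -0.2247 -0.0012] 2.61 2577
(np.float64(0.08132712381073304), np.float64(0.6982949931525912), np.int64(309))
top 56 47 [6.416e-01 1.070e-01 1.000e-04] 2.33 2963
top 56 52 [ 6.416e-01  1.072e-01 -5.000e-04] 2.59 2963
(np.float64(0.0808927177481914), np.float64(1.7680515467059026), np.int64(246))
cap 44 top [ 0.4637 -0.3169 -0.0008] res 2.57mm 293
cap 50 top [ 4.673e-01  2.866e-01 -1.000e-04] res 2.56mm 2773
cap 68 top [ 4.274e-01  5.500e-03 -2.000e-04] res 2.57mm 2779
lens 44 top [ 6.513e-01  2.554e-01 -2.000e-04] res 2.33mm 2594
scene 62 47 [ 0.621  -0.2271  0.0012] 0.99 6323
scene 62 52 [ 6.211e-01 -2.271e-01  4.000e-04] 1.48 6323
(np.float64(0.08274419730663432), np.float64(0.31573928221613323), np.int64(921))
scene 56 47 [0.6397 0.1062 0.0014] 0.92 4460
scene 56 52 [0.6398 0.1062 0.0008] 1.36 4460
(np.float64(0.08257095131302417), np.float64(0.28933455888404686), np.int64(491))
cap 44 scene [ 0.4625 -0.3193  0.0014] res 1.11mm 4389
cap 50 scene [0.4645 0.2868 0.0013] res 1.08mm 2201
cap 68 scene [0.4256 0.0024 0.0015] res 0.99mm 2751
lens 44 scene [0.6493 0.2545 0.0012] res 1.02mm 3183
travel [-2.599  2.084  5.055] dr [ 8.000e-02 -4.000e-02  6.401e+01] yaw now -26.0 q6 -0.24 t 35.45 gap 0.0929 F [ 0.81 -0.16 -0.24] tcp [ 0.4426 -0.2209  0.1565]
```

Request:
play_rows(
  travel=[
    [-2.6,2.1,1.5],
    [-2.6,2.1,1.5],
    [-2.6,2.1,1.5],
    [-2.6,2.1,1.5],
    [-2.6,2.1,1.5],
    [-2.6,2.1,1.5],
    [-2.6,2.1,1.5],
    [-2.6,2.1,1.5],
    [-2.6,2.1,1.5],
    [-2.6,2.1,3],
    [-2.6,2.1,4.5],
    [-2.6,2.1,5.05],
    [-2.6,2.1,5.05],
    [-2.6,2.1,5.05],
    [-2.6,2.1,5.05],
    [-2.6,2.1,5.05],
    [-2.6,2.1,5.05],
    [-2.6,2.1,5.05],
    [-2.6,2.1,5.05],
    [-2.6,2.1,5.05],
  ],
  dr=[
    [0,0,64],
    [0,0,64],
    [0,0,64],
    [0,0,64],
    [0,0,64],
    [0,0,64],
    [0,0,64],
    [0,0,64],
    [0,0,64],
    [0,0,64],
    [0,0,64],
    [0,0,64],
    [0,0,64],
    [0,0,64],
    [0,0,64],
    [0,0,64],
    [0,0,64],
    [0,0,64],
    [0,0,64],
    [0,0,64],
  ],
  claw=[0,0,0,0,0,0,0,0,0,0,0,0,0,255,255,255,255,255,255,255],
  force=20,
)

```text
t: 37.45
tool_pos: [0.4638, -0.3182, 0.0049]
orientation: [1.0, -0.0, 0.0, 0.0]
ft_force: [0.3, 1.0, 1.1]
finger_gap: 0.0435
```

Request:
play_rows(
  travel=[
    [0,0,0],
    [0,0,0],
    [0,0,0],
    [0,0,0],
    [0,0,0],
    [0,0,0],
    [0,0,0],
    [0,0,0],
    [0,0,0],
    [0,0,0],
    [0,0,0],
    [0,0,0],
    [0,0,0],
    [0,0,0],
    [0,0,0],
    [0,0,0],
    [0,0,0],
    [0,0,0],
    [0,0,0],
    [0,0,0],
  ],
  dr=[
    [0,0,0],
    [0,0,0],
    [0,0,-90],
    [0,0,-90],
    [0,0,-90],
    [0,0,-90],
    [0,0,-90],
    [0,0,-90],
    [0,0,-90],
    [0,0,-90],
    [0,0,-90],
    [0,0,-90],
    [0,0,-90],
    [0,0,-90],
    [0,0,-90],
    [0,0,-90],
    [0,0,-90],
    [0,0,-90],
    [0,0,-90],
    [0,0,-90],
  ],
  claw=[0,0,0,0,0,0,0,0,0,0,0,0,0,255,255,255,255,255,255,255],
  force=25,
)

```text
t: 39.45
tool_pos: [0.4638, -0.3182, 0.0048]
orientation: [0.707, 0.707, 0.0, 0.0]
ft_force: [-0.9, 0.8, -0.7]
finger_gap: 0.0435
```

```bash
python3 go.py .6510 .2540 .083 0
```

```text
travel [19.074  6.233 -2.608] dr [ 0.    0.   -0.02] yaw now -0.0 q6 -0.80 t 39.45 gap 0.0435 F [-0.87  0.76 -0.72] tcp [ 0.4638 -0.3182  0.0048]
```

Request:
play_rows(
  travel=[
    [0,0,-1.5],
    [0,0,-3.0],
    [0,0,-4.5],
    [19.07,6.23,-5.0],
    [19.07,6.23,-5.0],
    [19.07,6.23,-5.0],
    [19.07,6.23,-5.0],
    [19.07,6.23,-5.0],
    [19.07,6.23,-5.0],
    [19.07,6.23,-5.0],
    [19.07,6.23,-5.0],
    [19.07,6.23,-5.0],
    [19.07,6.23,-5.0],
    [19.07,6.23,-5.0],
    [19.07,6.23,-5.0],
    [19.07,6.23,-5.0],
    [19.07,6.23,-5.0],
    [19.07,6.23,-5.0],
    [19.07,6.23,-5.0],
    [19.07,6.23,-5.0],
  ],
  dr=[
    [0,0,0],
    [0,0,0],
    [0,0,0],
    [0,0,0],
    [0,0,0],
    [0,0,0],
    [0,0,0],
    [0,0,0],
    [0,0,0],
    [0,0,0],
    [0,0,0],
    [0,0,0],
    [0,0,0],
    [0,0,0],
    [0,0,0],
    [0,0,0],
    [0,0,0],
    [0,0,0],
    [0,0,0],
    [0,0,0],
  ],
  claw=[255,255,255,255,255,255,255,255,255,255,255,255,255,255,255,255,255,255,255,255],
)

```text
t: 41.45
tool_pos: [0.6508, 0.2523, 0.1551]
orientation: [0.708, 0.706, -0.0, 0.0]
ft_force: [-0.2, 0.6, 0.2]
finger_gap: 0.0433
```

```bash
python3 go.py .6510 .2540 .0697 0
```

```text
travel [0.059 0.005 2.846] dr [ 0.    0.01 -0.13] yaw now -0.1 q6 0.21 t 41.45 gap 0.0433 F [-0.22  0.56  0.16] tcp [0.6508 0.2523 0.1551]
```

Request:
play_rows(
  travel=[
    [0.03,0,1.2],
    [0.03,0,2.2],
    [0.03,0,2.4],
    [0.03,0,2.4],
    [0.03,0,2.5],
    [0.03,0,2.6],
    [0.03,0,2.7],
    [0.03,0,2.8],
    [0.03,0,2.84],
    [0.03,0,2.84],
    [0.03,0,2.84],
  ],
  dr=[
    [0,0,0],
    [0,0,0],
    [0,0,0],
    [0,0,0],
    [0,0,0],
    [0,0,0],
    [0,0,0],
    [0,0,0],
    [0,0,0],
    [0,0,0],
    [0,0,0],
  ],
  claw=[255,255,255,255,255,255,255,255,255,255,255],
)

```text
t: 42.55
tool_pos: [0.6508, 0.2549, 0.0696]
orientation: [0.707, 0.707, -0.0, -0.0]
ft_force: [1.3, 0.4, -0.5]
finger_gap: 0.0437
```

Request:
play_rows(
  travel=[
    [0,0,0.04],
    [0,0,0.08],
    [0,0,0.1],
    [0,0,0.1],
    [0,0,0.1],
  ],
  dr=[
    [0,0,0],
    [0,0,0],
    [0,0,0],
    [0,0,0],
    [0,0,0],
  ],
  claw=[255,255,255,255,255],
)

```text
t: 43.05
tool_pos: [0.6508, 0.2548, 0.0668]
orientation: [0.707, 0.707, 0.0, 0.0]
ft_force: [-0.6, -0.2, 2.1]
finger_gap: 0.0439
```

Request:
play_rows(
  travel=[
    [0,0,0],
    [0,0,0],
    [0,0,0.2],
    [0,0,0.36],
    [0,0,0.36],
    [0,0,0.36],
    [0,0,0.36],
    [0,0,0.36],
    [0,0,0.36],
    [0,0,0.36],
    [0,0,0.36],
    [0,0,0.36],
    [0,0,0.36],
    [0,0,0.36],
    [0,0,0.36],
    [0,0,0.36],
  ],
  dr=[
    [0,0,0],
    [0,0,0],
    [0,0,0],
    [0,0,0],
    [0,0,0],
    [0,0,0],
    [0,0,0],
    [0,0,-7],
    [0,0,-14],
    [0,0,-14],
    [0,0,-14],
    [0,0,-14],
    [0,0,-14],
    [0,0,-14],
    [0,0,-14],
    [0,0,-14],
  ],
  claw=[100,100,100,100,255,255,255,255,255,255,100,100,255,255,255,255],
  force=8,
)

```text
t: 44.65
tool_pos: [0.6508, 0.2548, 0.0558]
orientation: [0.616, 0.788, 0.0, 0.0]
ft_force: [-0.5, -0.6, -0.4]
finger_gap: 0.0438
```

```bash
cat > c44.py <<'E'
from fit import *
s=get_state(); print(np.round(s["ft_torque"],2),np.round(s["ft_force"],1),np.round(s["tool_pos"],4))
q=clouds(2)["scene"]; print(plane(q[(np.hypot(q[:,0]-.6505,q[:,1]-.2545)<.017)&(q[:,2]>.078)&(q[:,2]<.102)]))
E
python3 c44.py
```

```text
[-0.01  0.06 -0.05] [-0.5 -0.6 -0.4] [0.6508 0.2548 0.0558]
(np.float64(0.0974573271253704), np.float64(0.34375337932048383), np.int64(196))
```

Request:
play_rows(
  travel=[
    [0,0,0],
    [0,0,0],
    [0,0,0],
    [0,0,0],
    [0,0,0],
    [0,0,0],
    [0,0,0],
    [0,0,0],
    [0,0,0],
    [0,0,0],
    [0,0,0],
    [0,0,0],
    [0,0,0],
    [0,0,0],
    [0,0,0],
    [0,0,0],
    [0,0,0],
    [0,0,0],
    [0,0,0],
  ],
  dr=[
    [0,0,-7],
    [0,0,-14],
    [0,0,-14],
    [0,0,-14],
    [0,0,-14],
    [0,0,-14],
    [0,0,-21],
    [0,0,-28],
    [0,0,-28],
    [0,0,-28],
    [0,0,-28],
    [0,0,-28],
    [0,0,-35],
    [0,0,-42],
    [0,0,-42],
    [0,0,-42],
    [0,0,-42],
    [0,0,-42],
    [0,0,-42],
  ],
  claw=[255,255,255,100,100,255,255,255,255,100,100,255,255,255,255,100,100,255,255],
  force=8,
)

```text
t: 46.75
tool_pos: [0.6507, 0.2549, 0.0557]
orientation: [0.293, 0.956, -0.0, -0.0]
ft_force: [2.7, 2.1, 1.7]
finger_gap: 0.0448
```

```bash
python3 c44.py
```

```text
[ 0.34 -0.57 -0.02] [2.7 2.1 1.7] [0.6507 0.2549 0.0557]
(np.float64(0.08761688270929412), np.float64(0.6360301097248908), np.int64(190))
```

Request:
play_rows(
  travel=[
    [0,0,0],
    [0,0,0],
    [0,0,0],
    [0,0,0],
    [0,0,0],
    [0,0,0.02],
    [0,0,0.04],
    [0,0,0.06],
    [0,0,0.08],
    [0,0,0.1],
    [0,0,0.12],
    [0,0,0.14],
    [0,0,0.16],
    [0,0,0.17],
    [0,0,0.18],
    [0,0,0.18],
    [0,0,0.18],
    [0,0,0.18],
  ],
  dr=[
    [0,0,0],
    [0,0,0],
    [0,0,0],
    [0,0,0],
    [0,0,0],
    [0,0,8],
    [0,0,16],
    [0,0,24],
    [0,0,32],
    [0,0,40],
    [0,0,48],
    [0,0,56],
    [0,0,64],
    [0,0,72],
    [0,0,80],
    [0,0,88],
    [0,0,96],
    [0,0,96],
  ],
  claw=[100,100,100,255,255,255,255,255,255,255,255,255,255,255,255,255,255,255],
  force=8,
)

```text
t: 48.75
tool_pos: [0.6509, 0.2548, 0.0506]
orientation: [0.907, 0.422, 0.0, 0.0]
ft_force: [-0.6, -0.6, 1.4]
finger_gap: 0.0435
```

```bash
python3 c44.py
```

```text
[-0.1   0.2   0.06] [-0.6 -0.6  1.4] [0.6509 0.2548 0.0506]
(np.float64(0.08279155019134699), np.float64(23.05369261014114), np.int64(12))
```

Request:
play_rows(
  travel=[
    [0,0,0.02],
    [0,0,0.02],
    [0,0,0.02],
    [0,0,0.02],
    [0,0,0],
    [0,0,0],
    [0,0,0],
    [0,0,0],
    [0,0,-1.5],
    [0,0,-3.0],
    [0,0,-3.5],
    [0,0,-3.5],
  ],
  dr=[
    [0,0,8],
    [0,0,16],
    [0,0,24],
    [0,0,24],
    [0,0,24],
    [0,0,24],
    [0,0,24],
    [0,0,24],
    [0,0,24],
    [0,0,24],
    [0,0,24],
    [0,0,24],
  ],
  claw=[255,255,255,255,0,0,0,0,0,0,0,0],
  force=9,
)

```text
t: 50.15
tool_pos: [0.6527, 0.2553, 0.159]
orientation: [0.974, 0.225, 0.003, 0.0]
ft_force: [0.1, 0.2, -0.2]
finger_gap: 0.093
```

```bash
python3 c44.py
python3 - <<'E'
from fit import *
C=clouds()
for cam in C:
    v,e,n=fit(C[cam],"cap",68,np.array((.427,.0025))); print("68",cam,np.round(v,4),round(e,2),n)
    q=C[cam]; m=(abs(q[:,0]-.5116)<.1)&(abs(q[:,1]-.471)<.1)&(q[:,2]>.015)&(q[:,2]<.03)
    r=cv2.minAreaRect(q[m][:,:2].astype(np.float32)*1000); print("tray",r,m.sum())
E
python3 go.py .4268 .0025 .005 -90
```

```text
[-0.04  0.2   0.  ] [ 0.1  0.2 -0.2] [0.6527 0.2553 0.159 ]
(np.float64(0.08249933008653547), np.float64(1.1782641629830881), np.int64(194))
68 top [ 4.273e-01  3.400e-03 -3.000e-04] 2.59 2788
tray ((512.2843627929688, 505.95831298828125), (197.69131469726562, 129.99578857421875), 0.11139439791440964) 403
68 scene [0.4257 0.0026 0.0015] 1.01 2758
tray ((527.8661499023438, 485.7716979980469), (180.33578491210938, 174.12649536132812), 4.928618431091309) 723
travel [-10.36    4.296   4.978] dr [-0.    0.16 25.99] yaw now -64.0 q6 1.33 t 50.55 gap 0.093 F [ 0.63 -0.05 -0.45] tcp [0.6501 0.2547 0.1536]
```

Request:
play_rows(
  travel=[
    [-10.36,4.3,1],
    [-10.36,4.3,1],
    [-10.36,4.3,1],
    [-10.36,4.3,1],
    [-10.36,4.3,1],
    [-10.36,4.3,1],
    [-10.36,4.3,1],
    [-10.36,4.3,1],
    [-10.36,4.3,1],
    [-10.36,4.3,2.6],
    [-10.36,4.3,4.2],
    [-10.36,4.3,4.96],
    [-10.36,4.3,4.96],
    [-10.36,4.3,4.96],
    [-10.36,4.3,4.96],
    [-10.36,4.3,4.96],
    [-10.36,4.3,4.96],
    [-10.36,4.3,4.96],
    [-10.36,4.3,4.96],
  ],
  dr=[
    [0,0,26],
    [0,0,26],
    [0,0,26],
    [0,0,26],
    [0,0,26],
    [0,0,26],
    [0,0,26],
    [0,0,26],
    [0,0,26],
    [0,0,26],
    [0,0,26],
    [0,0,26],
    [0,0,26],
    [0,0,26],
    [0,0,26],
    [0,0,26],
    [0,0,26],
    [0,0,26],
    [0,0,26],
  ],
  claw=[0,0,0,0,0,0,0,0,0,0,0,0,0,255,255,255,255,255,255],
  force=25,
)

```text
t: 52.45
tool_pos: [0.4292, 0.0025, 0.0078]
orientation: [1.0, -0.0, 0.002, 0.0]
ft_force: [-0.7, 2.2, 7.7]
finger_gap: 0.0675
```

```bash
python3 go.py .511 .470 .15 -90;  python3 - <<'E'
from fit import *
C=clouds()
for cam in C:
    q=C[cam]; m=(abs(q[:,0]-.511)<.09)&(abs(q[:,1]-.47)<.09)
    for lo,hi in((.016,.028),(.002,.008)):
        w=q[m&(q[:,2]>lo)&(q[:,2]<hi)]; print(cam,lo,len(w),np.round(np.percentile(w[:,:2],[2,50,98],axis=0).ravel(),3))
p=read_camera("scene"); a=p["pixels"][100:240,280:450]; cv2.imwrite("pics/f.png",cv2.resize(a,None,fx=4,fy=4,interpolation=2))
print([ (m["confidence"],m["pixel"]) for m in masks_of(p,"tray")])
E
```

```text
travel [  2.736 -15.582  -4.739] dr [ 0.03 -0.17 -0.02] yaw now -90.0 q6 1.32 t 52.45 gap 0.0675 F [-0.68  2.21  7.7 ] tcp [0.4292 0.0025 0.0078]
top 0.016 485 [0.434 0.399 0.51  0.477 0.584 0.545]
top 0.002 2463 [0.426 0.386 0.512 0.473 0.596 0.555]
scene 0.016 675 [0.437 0.394 0.516 0.463 0.584 0.543]
scene 0.002 2198 [0.438 0.386 0.511 0.472 0.594 0.539]
[(0.58, [376.6, 143.1])]
```

View pics/f.png

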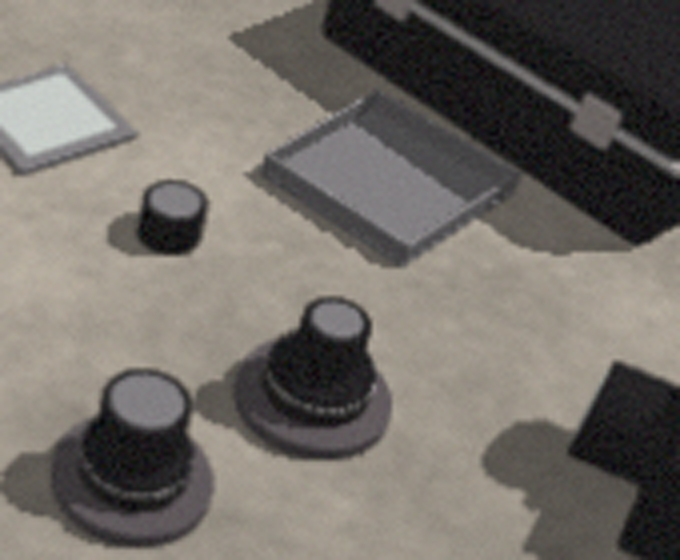

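Request:
play_rows(
  travel=[
    [0,0,-1.5],
    [0,0,-3],
    [0,0,-4.5],
    [2.74,-15.5,-5],
    [2.74,-15.5,-5],
    [2.74,-15.5,-5],
    [2.74,-15.5,-5],
    [2.74,-15.5,-5],
    [2.74,-15.5,-5],
    [2.74,-15.5,-5],
    [2.74,-15.5,-5],
    [2.74,-15.5,-5],
    [2.74,-15.5,-5],
    [2.74,-15.5,-5],
    [2.74,-15.5,-5],
    [2.74,-15.5,-5],
    [2.74,-15.5,-5],
    [2.74,-15.5,-5],
  ],
  dr=[
    [0,0,0],
    [0,0,0],
    [0,0,0],
    [0,0,-90],
    [0,0,-90],
    [0,0,-90],
    [0,0,-90],
    [0,0,-90],
    [0,0,-90],
    [0,0,-90],
    [0,0,-90],
    [0,0,-90],
    [0,0,-90],
    [0,0,-90],
    [0,0,-90],
    [0,0,-90],
    [0,0,-90],
    [0,0,-90],
  ],
  claw=[255,255,255,255,255,255,255,255,255,255,255,255,255,255,255,255,255,255],
)

```text
t: 54.55
tool_pos: [0.5104, 0.467, 0.1569]
orientation: [0.708, 0.706, 0.0, 0.0]
ft_force: [-0.1, 0.9, -0.4]
finger_gap: 0.0675
```

```bash
python3 go.py .511 .468 .012 0
```

```text
travel [0.034 0.019 4.83 ] dr [ 0.01 -0.   -0.11] yaw now -0.1 q6 0.58 t 54.55 gap 0.0675 F [-0.07  0.93 -0.4 ] tcp [0.5104 0.467  0.1569]
```

Request:
play_rows(
  travel=[
    [0,0,1.5],
    [0,0,3],
    [0,0,4],
    [0,0,4.5],
    [0,0,4.75],
    [0,0,4.85],
    [0,0,4.87],
    [0,0,4.87],
    [0,0,4.87],
    [0,0,4.87],
  ],
  dr=[
    [0,0,0],
    [0,0,0],
    [0,0,0],
    [0,0,0],
    [0,0,0],
    [0,0,0],
    [0,0,0],
    [0,0,0],
    [0,0,0],
    [0,0,0],
  ],
  claw=[255,255,255,255,255,255,255,255,255,255],
)

```text
t: 55.55
tool_pos: [0.5111, 0.4683, 0.0119]
orientation: [0.707, 0.707, 0.001, 0.0]
ft_force: [0.9, 0.7, 3.8]
finger_gap: 0.0674
```

Request:
play_rows(
  travel=[
    [0,0,0],
    [0,0,0],
    [0,0,0],
    [0,0,0],
    [0,0,-1],
    [0,0,-2.5],
    [0,0,-4],
    [0,0,-5],
    [-7,-3,-5],
    [-7,-3,-5],
    [-7,-3,-5],
    [-7,-3,-5],
    [-7,-3,-5],
    [-7,-3,-5],
    [-7,-3,-5],
    [-7,-3,-5],
  ],
  dr=[
    [0,0,0],
    [0,0,0],
    [0,0,0],
    [0,0,0],
    [0,0,0],
    [0,0,0],
    [0,0,0],
    [0,0,0],
    [0,0,0],
    [0,0,0],
    [0,0,0],
    [0,0,0],
    [0,0,0],
    [0,0,0],
    [0,0,0],
    [0,0,0],
  ],
  claw=[36,36,36,36,36,36,36,36,36,36,36,36,36,36,36,36],
)

```text
t: 57.15
tool_pos: [0.4211, 0.2586, 0.1607]
orientation: [0.707, 0.707, 0.001, 0.0]
ft_force: [0.9, -0.5, -0.1]
finger_gap: 0.0798
```

Run:
```python
from fit import *
C=clouds()
for cam,q in C.items():
  for D,c in((62,(.6215,-.2265)),(56,(.6413,.1062)),(44,(.651,.2545))):
    print(cam,D,plane(q[(np.hypot(*(q[:,:2]-np.array(c)).T)<D/2e3-.004)&(q[:,2]>.07)&(q[:,2]<.105)]))
  print(cam,"68",plane(q[(np.hypot(q[:,0]-.511,q[:,1]-.467)<.03)&(q[:,2]>.028)&(q[:,2]<.06)]))
p=read_camera("scene"); cv2.imwrite("pics/g.png",cv2.resize(p["pixels"][80:340,40:450],None,fx=1.9,fy=1.9,interpolation=2))
print(get_state()["tool_pos"])
```

```text
top 62 (np.float64(0.08117188383933864), np.float64(1.445684722697074), np.int64(300))
top 56 (np.float64(0.08151866636829408), np.float64(0.890010812589472), np.int64(223))
top 44 (np.float64(0.08150883420441049), np.float64(1.682244767014247), np.int64(132))
top 68 (np.float64(0.040329268000042745), np.float64(304.26631057190224), np.int64(5))
scene 62 (np.float64(0.08275945848679338), np.float64(0.16418710699793265), np.int64(860))
scene 56 (np.float64(0.08255611171493504), np.float64(0.22608423096404634), np.int64(446))
scene 44 (np.float64(0.0825308012107615), np.float64(0.7929292656116146), np.int64(220))
scene 68 (np.float64(0.039065454526424896), np.float64(0.4444087392799148), np.int64(355))
[0.42034354 0.25837543 0.16015869]
```

View pics/g.png

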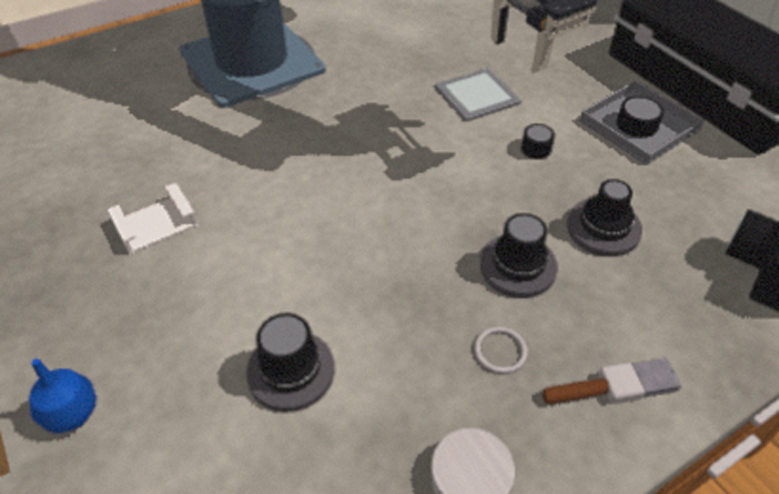

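The final picture shows three capped lenses, the large cap flat in the tray, the 50 mm cap untouched, and the arm clear of everything.

```bash
python3 -c "
from bench import *
print(finish_job())"
```

```text
the job is handed in; nothing more can be done
None
```

The job is handed in. Lenses 44, 56 and 62 each have their own cap screwed home, and the 68 mm cap lies flat, mouth down, in the grey tray. There is no 50 mm lens, so I left the 50 mm cap where it was, and I never touched the step-up ring, filter, bracket or blower.

**Last checks:**
- **Lens caps:** the tops read 81 to 83 mm in both cameras, against 81 mm when home. The scene camera reads about 1.3 mm high. Tilt read under 1° in the scene camera and up to 1.7° in the noisier top camera. I turned each cap a little further after it stopped, and it would go no further.
- **68 mm cap:** its top reads 39 mm in the scene camera, against 38 mm when flat on the tray floor. The top camera gave too few points there to confirm it.

**What went wrong:** while I was working on the 62 mm cap, the lens slid and one grip closed beside it. The fingers pressed on it with about 11 N, over the 8 N that can move it. The lens ended about 30 mm from where it stood, toward +y, but stayed upright. I measured it again, regripped and screwed the cap home, and I did not push the lens back.

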